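# Mount two vial racks on the tilted platform of a rocking mixer

### The arm

A 6-joint arm with a two-finger parallel gripper is mounted at the origin on a cart in front of the work surface, level with it; the furniture and walls round the work are solid. World frame = base frame: x ahead of the robot, y to its left, z up, the work surface at z = 0. Lengths are in mm, angles in rad, forces in N, time in s.
With the tool pointing down it reaches from about 275 to 725 mm from the base axis. Payload 15.9 kg.
Tool frame: the origin (TCP) lies where the fingers leave the gripper's body, on its centre line; the fingertips stand 73 mm ahead of it and the grasp point (between the pads) lies 54 mm ahead of it; z points along the fingers, y is the direction in which the jaws open and shut (so a half turn about z gives the same grasp; the last joint's range is limited). The gripper opens to 85 mm and grips with 20 to 120 N. Pads are 22 mm wide; open, the fingers measure 114 mm over their backs; the gripper's body (76 mm by 85 mm) begins 54 mm behind the grasp point. The pads swing forward as they close: fully open they stand 13 mm farther back than shut.
Start: joints at [-1.208, 0.213, -0.034, 1.323, 0, 1.571], TCP at [177.44, -467.441, 303.906] pointing down, gripper open.
Joint ranges: [-2.98, 2.98], [-0.74, 1.72], [-1.14, 1.35], [-2.1, 2.04], [-1.57, 1.44], [-3.14, 3.14]. Speed limits (rad/s): [1.89, 1.89, 2.39, 2.57, 3.14, 3.14].

### API

Orientations are given as a 3x3 rotation matrix whose columns are the frame's x, y, z axes.
In Python, from rig import ctrl gives the robot as it stands. The module is installed in compiled form; this text tells all that it offers.
- The arm moves only by the tool step_arm, never from a script. Its argument "increments" is a list of rows, each a list of 7 numbers: the shift along the tool's x, y, z in mm, then the turn, a rotation vector about the tool's x, y, z in rad, then the opening, from 0 (shut) to 1 (fully open). A call has exactly 5 rows; each row shifts and turns the commanded pose from where the row before left it, along the tool's axes as they then stand; what a row does not reach is not made up. A row lasts 1/10 s, in which the tool goes at most 50 mm and 8.59 degrees, less where a joint would pass 70% of its speed; a pose out of reach is approached as far as the arm can. A call with a gripper value outside its range is refused whole. The fingers move at their own pace and stop on an object; the grip force is fixed at half the most. Time passes only in rows, so rows that do not move let the fingers close, or fill a call up. It gives the time, the measured TCP pose, the force and the opening at its end, in the units of the state.
- ctrl.state(): the state, without advancing time (a new reading comes with each control period).
- ctrl.capture(name): name is "scene" or "top" or "wrist"; returns a dict with "img" (384x512x3 uint8, blue, green, red), "mtx" (3x3 intrinsics, pixels), "dist_coeffs" ([k1, k2, p1, p2, k3] as OpenCV has them; the pictures are not rectified), "R" (3x3) and "t" (3): a world point X has camera coordinates R X + t. Camera axes: x right, y down, z forward; pixel columns grow to the right and rows downward; lengths in mm; the calibration is good to about 2 mm. A picture is of the moment at which its call begins. There is no depth.
- ctrl.sign_off(): hands the job in, once; it reports no verdict.
Trained networks look in a picture, given as the dict that the camera call returned (one of the last four; its "shot" number tells which), for a name from the list of things; names that differ only in an ending like _2 or _b are one class to them, and where a whole thing is asked for, a point or a joint stands for the part that bears it (a point fixed in the world has none). Each returns a list of dicts, best first, with "p" (0 to 1); they miss things now and then, are a little off and sometimes report something else, mostly with a low value. They report only what shows in the picture. A call takes as long as a camera call. They do not tell look-alikes from the thing itself.
- ctrl.recognise(query, picture): "centre" ([column, row] in pixels, amid what is visible of it).
- ctrl.cut_out(query, picture): "region" (384x512 bool, what is visible of it) and "centre" ([column, row] in pixels, amid what is visible of it).
The state is a dict: "time": time; "joint_pos": joint angles; "qd": joint speeds; "joint_torque": joint torques, N m; "tool_pos": TCP position; "eef_rot": TCP orientation; "ft_force": force on the tool from outside, world axes, zero at the start; "torque": the same for the moment, N m; "gripper_width": opening from 0.0 (shut) to 1.0 (fully open).
Only numpy, scipy, OpenCV 4.12 (cv2) and the standard library are available. Lean on these libraries where they do the work, as an engineer would, in place of code of your own. Each camera call takes 0.05 s, during which the arm holds its last target.

### The job

Mount both vial racks on the tilted platform of the mixer, each on the pair of screws that its keyholes match: lower it flat onto the platform so that both screw heads pass through the round ends of the keyholes, then slide it down the slope until both screws are fully home at the narrow ends of the slots. Leave the platform at the tilt it is set to and do not disturb the bottle, the box and the vials beside the mixer.

Things in the scene. Friction and masses are not known exactly. Their poses are not given: they have to be found in the camera images.
- long_rack: Loose three-vial rack, lying flat, 0.18 to 0.26 kg: steel foot plate 48 (x) x 182 (y) x 4 mm; centred on it a white block 40 (x) x 118 (y) mm, 4 to 44 mm above the underside, with three wells: grip it across its 40 mm. Keyholes in the plate's ends at y = +75, -75 mm. Origin: centre of the underside; x from the keyholes' round to narrow ends (at first roughly away from the robot), z up.
- short_rack: Loose two-vial rack, lying flat, 0.13 to 0.19 kg, as the long one but plate 48 x 142 x 4 mm, block 40 x 78 mm (again 4 to 44 mm up) with two wells, keyholes at y = +55 and -55 mm; origin and axes alike, x at first roughly away from the robot.
- long_rack_seat_left (a point): Closed narrow end (seat) of the long rack's +y keyhole, at the underside: (+10, +75, 0) mm in the rack's frame, same axes. All keyholes: round entry 20 mm wide centred at rack x = -8 mm, leading into a slot 10.5 mm wide along +x whose round end is centred at x = +10 mm: 18 mm of slide.
- long_rack_seat_right (a point): Seat of its -y keyhole: (+10, -75, 0) mm in the rack's frame.
- short_rack_seat_left (a point): Seat of the short rack's +y keyhole, at the underside: (+10, +55, 0) mm in the rack's frame, same axes.
- short_rack_seat_right (a point): Seat of its -y keyhole: (+10, -55, 0) mm in the rack's frame.
- wide_left (a point): Left screw of the wide pair (150 mm apart), the upper row on the platform: its axis at the platform's surface; x points up the slope, y left along the row, z square out of the platform. All screws: shank 8 mm thick, 6.3 mm high, then a bevelled head 16 mm wide, 5 mm high (top 11.3 mm above the platform), so the 4 mm plates pass under the heads with 2.3 mm to spare.
- wide_right (a point): Right screw of the wide pair, same kind of point and axes.
- narrow_left (a point): Left screw of the narrow pair (110 mm apart), the lower row on the platform, 96 mm down the slope from the wide row; same kind of point and axes.
- narrow_right (a point): Right screw of the narrow pair, same kind of point and axes.
- platform (a joint): Tilt of the mixer's platform (rad, 0 = level; 0.37 to 0.44 at the start), falling towards the robot: a dark steel plate 205 mm along the slope x 220 mm wide x 8 mm, its middle about 120 mm above the worktop and midway between the rows. A clamp holds it stiffly (it slips above 8 N m); leave it as set.
- mixer: Fixed white housing of the mixer, 165 x 190 x 52 mm, knobs towards the robot; two cheeks carry the platform. Origin: centre of its underside; x towards its back, where the platform is raised, z up.
- wash_bottle: Bystander: wash bottle with red cap and bent spout, 102 x 59 x 224 mm, standing behind and to the left of the mixer. Origin: underside.
- sample_box: Bystander: closed translucent box 93 x 118 x 50 mm to the right behind the mixer. Origin: centre of its underside.
- vial_a: Bystander: glass vial 27 mm wide, 60 mm high, standing right of the mixer. Origin: centre of its underside.
- vial_b: Bystander: a second such vial beside it.
Not all that is in view belongs to the job. What is shaped like the short_rack but green or turquoise is not meant.

How it is judged (in metres and radians):
At the end, for the whole second after the job is handed in: The long rack hangs on the wide pair of screws and the short rack on the narrow pair, flat on the platform, every screw within 5 mm of the closed end of its slot; both racks are at rest (distance between long_rack_seat_left and wide_left below 0.005 m and distance between long_rack_seat_right and wide_right below 0.005 m and distance between short_rack_seat_left and narrow_left below 0.005 m and distance between short_rack_seat_right and narrow_right below 0.005 m and linear speed of each of long_rack, short_rack below 0.02 m/s); the robot touches nothing.
It fails at once if the mixer's platform was pushed to another tilt (a screw of either row moved more than 8 mm) (distance of any of wide_left, narrow_left from where it was at the start of the episode above 0.008 m).
It fails at once if a bystander was moved more than 40 mm or tipped over (distance of any of wash_bottle, sample_box, vial_a, vial_b from where it was at the start of the episode above 0.04 m or angle between any of wash_bottle, vial_a, vial_b's own z axis and vertical above 0.5 rad).
It also fails if it takes over 58 s, if anything falls off the work surface, if the arm or the gripper's body presses on something with over 40 N, if the wrist force passes 120 N, or if a joint passes its speed limit or range.

## Working session

There is one attempt and no reset: what is moved stays moved. The work goes in short steps, Python scripts to look and compute and a tool call to move; the robot and the scene stay as the last step left them, time stands still between calls to the robot, and variables do not carry over. Pictures are saved under pics/ and viewed, and the job is handed in when it is done.

Besides the shell and the picture viewer there is one more tool, called after "Call:" by a JSON object that holds its "op" and its "data". step_arm: Moves the arm, as the interface text tells. Its arguments: {"type":"object","properties":{"increments":{"type":"array","items":{"type":"array","items":{"type":"number"}}}},"required":["increments"]}

```bash
mkdir -p pics; ls; python3 - <<'E'
from rig import ctrl
import cv2,pickle
s=ctrl.state();print(s)
d={}
for n in ["scene","top","wrist"]:
    c=ctrl.capture(n);d[n]=c;cv2.imwrite(f"pics/{n}0.png",c["img"]);print(n,c["mtx"],c["dist_coeffs"],c["R"],c["t"],c.keys())
pickle.dump(d,open("shots0.pkl","wb"))
for n in d:
    for q in ["long_rack","short_rack","wide_left","narrow_left","wide_right","narrow_right","mixer","platform","long_rack_seat_left"]:
        try: print(n,q,[(r["p"],r["centre"]) for r in ctrl.recognise(q,d[n])][:4])
        except Exception as e: print(n,q,e)
print(ctrl.state()["time"])
E
```

```text
pics
{'time': 0.0, 'joint_pos': array([-1.20802196e+00,  2.13357943e-01, -3.50370708e-02,  1.32347851e+00,
        6.52935559e-07,  1.57079471e+00]), 'qd': array([-0.00290809, -0.0017925 , -0.0009431 , -0.00080962,  0.00076209,
        0.00047618]), 'joint_torque': array([ 4.80335919e-03, -6.86160851e+01,  4.87117481e+01,  1.76592957e-02,
        2.43085124e-04, -6.30803783e-07]), 'tool_pos': array([ 177.34867886, -467.23087218,  303.4239568 ]), 'eef_rot': array([[ 9.34915310e-01,  3.54870707e-01, -3.81652386e-04],
       [ 3.54870912e-01, -9.34914767e-01,  1.00731654e-03],
       [ 6.54680371e-07, -1.07719298e-03, -9.99999420e-01]]), 'ft_force': array([-0.05055906, -0.79480873,  0.57195428]), 'torque': array([ 0.01089404,  0.03285992, -0.00402968]), 'gripper_width': 0.9990184110394351}
scene [[350.86358757   0.         261.74819793]
 [  0.         350.86358757 193.71093238]
 [  0.           0.           1.        ]] [-0.0231551  0.         0.         0.         0.       ] [[ 0.90434991 -0.42622367  0.02201432]
 [-0.15219266 -0.37024904 -0.9163804 ]
 [ 0.3987338   0.82537811 -0.39970
[... 1316 characters left out ...]
)]
scene long_rack_seat_left []
top long_rack [(0.72, [177.2, 254.7])]
top short_rack [(0.77, [325.3, 222.7]), (0.73, [195.2, 213.3]), (0.52, [266.8, 151.6])]
top wide_left [(0.59, [258.3, 197.6]), (0.19, [174.7, 174.7])]
top narrow_left [(0.55, [256.9, 196.9])]
top wide_right [(0.73, [255.5, 199.2])]
top narrow_right [(0.88, [254.6, 195.5])]
top mixer [(0.7, [256.9, 200.1]), (0.31, [179.3, 254.1]), (0.17, [254.2, 197.5])]
top platform [(0.56, [257.4, 196.6])]
top long_rack_seat_left [(0.75, [181.1, 251.0])]
wrist long_rack []
wrist short_rack []
wrist wide_left []
wrist narrow_left []
wrist wide_right []
wrist narrow_right []
wrist mixer []
wrist platform []
wrist long_rack_seat_left []
1.5
```

View pics/scene0.png

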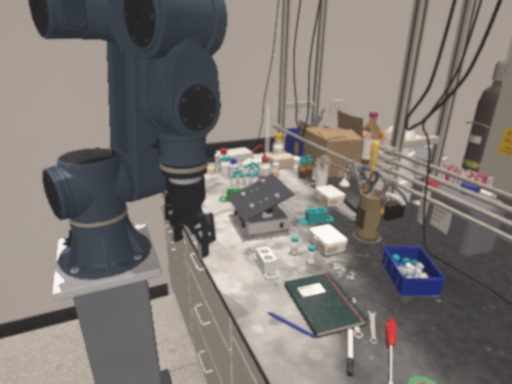

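View pics/top0.png

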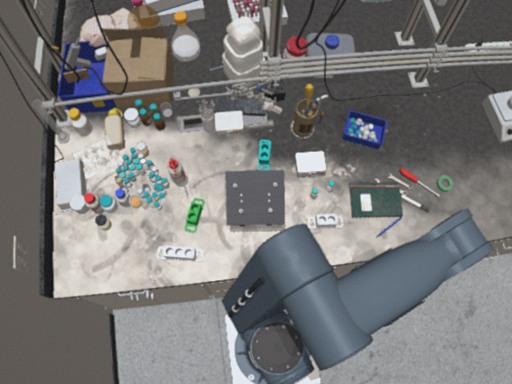

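View pics/wrist0.png

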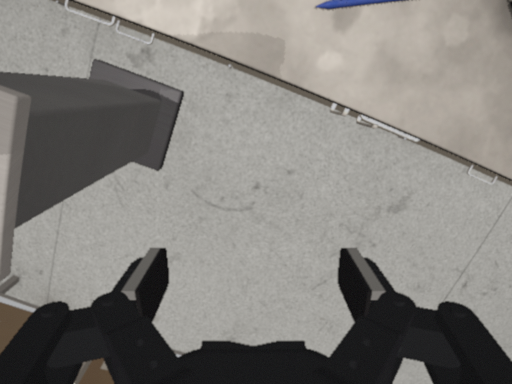

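The scene view shows the mixer near (260,210) and the short rack at (266,262). In the top view, the long rack is at (180,254), the white short rack at (325,221) and the platform at (256,197) with four screws. The green thing at (195,213) and the turquoise one at (265,152) are decoys. I'll zoom in next.

```bash
cat > h.py <<'E'
import numpy as np,cv2,pickle
from scipy.spatial.transform import Rotation as Rot
def proj(c,X):
    X=np.atleast_2d(X).astype(float)
    p,_=cv2.projectPoints(X,cv2.Rodrigues(np.array(c["R"]))[0],np.array(c["t"],float),np.array(c["mtx"]),np.array(c["dist_coeffs"]))
    return p[:,0]
def ray(c,px):
    n=cv2.undistortPoints(np.array(px,float).reshape(-1,1,2),np.array(c["mtx"]),np.array(c["dist_coeffs"]))[:,0]
    R=np.array(c["R"]);o=-R.T@c["t"];d=np.c_[n,np.ones(len(n))]@R
    return o,d
def onplane(c,px,z):
    o,d=ray(c,px);return o+d*((z-o[2])/d[:,2])[:,None]
E
python3 - <<'E'
from h import *
d=pickle.load(open("shots0.pkl","rb"))
im=d["top"]["img"]
def crop(im,x0,y0,x1,y1,k,f):cv2.imwrite(f,cv2.resize(im[y0:y1,x0:x1],None,fx=k,fy=k,interpolation=cv2.INTER_CUBIC))
crop(im,150,165,350,270,4,"pics/top0z.png")
crop(im,215,165,295,230,9,"pics/top0p.png")
crop(d["scene"]["img"],215,160,315,285,5,"pics/scene0z.png")
print(onplane(d["top"],[[180,254],[325,221],[256,197]],0))
E
```

```text
[[ 400.36469159  303.53296227    0.        ]
 [ 460.55575906 -279.91168797    0.        ]
 [ 595.90067411  -20.26618569    0.        ]]
```

View pics/top0z.png

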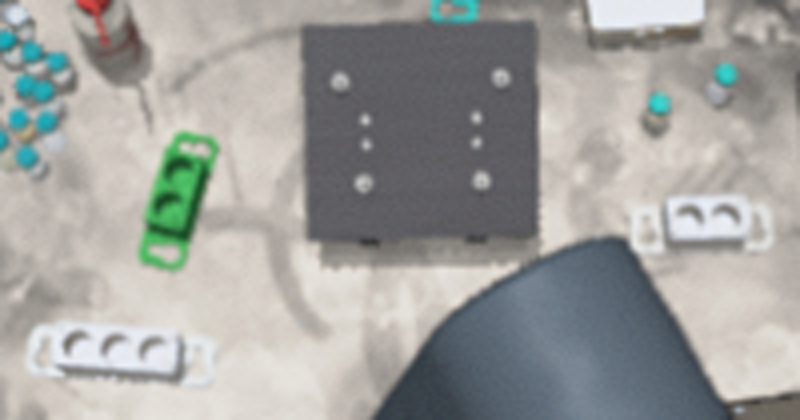

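View pics/top0p.png

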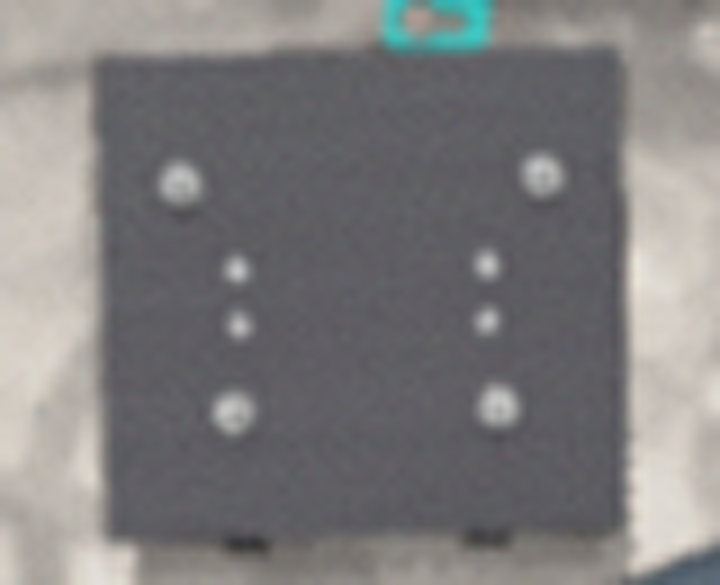

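View pics/scene0z.png

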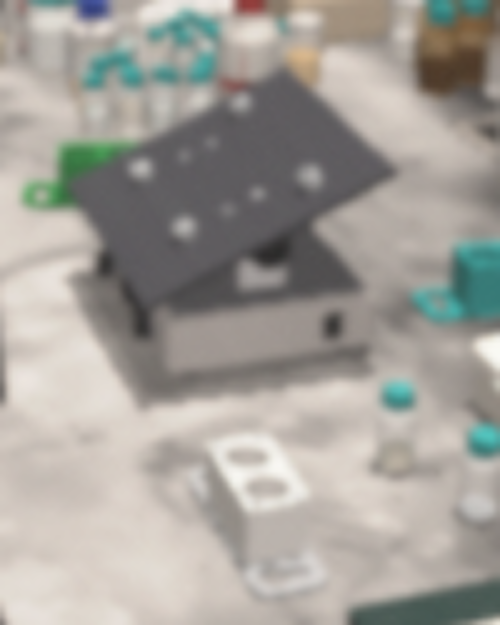

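```bash
cat >> h.py <<'E'
def steps(p,R,p2,R2,mm=48,deg=8.3):
    """rows from pose to pose; shift applied in axes at row start"""
    R=np.array(R);R2=np.array(R2);p=np.array(p,float)
    rv=Rot.from_matrix(R.T@R2).as_rotvec()
    n=int(np.ceil(max(np.linalg.norm(p2-p)/mm,np.degrees(np.linalg.norm(rv))/deg,1)))
    rows=[]
    for i in range(n):
        d=R.T@((p2-p)/(n-i)); w=Rot.from_matrix(R.T@R2).as_rotvec()/(n-i)
        d=d.round(1);w=w.round(3)
        rows.append([*d,*w]); p=p+R@d; R=R@Rot.from_rotvec(w).as_matrix()
    for r in rows: print([float(x) for x in r])
    return p,R
def frame(yaw,tilt=0.):
    """tool frame: y along heading yaw (rack +x), z down into platform tilted"""
    Rp=Rot.from_euler('ZY',[yaw,-tilt]).as_matrix() # rack frame axes
    return np.c_[Rp[:,1],Rp[:,0],-Rp[:,2]],Rp
E
python3 - <<'E'
from h import *
from rig import ctrl
s=ctrl.state();d=pickle.load(open("shots0.pkl","rb"));c=d["wrist"]
R=np.array(c["R"]);o=-R.T@c["t"];T=s["eef_rot"]
np.set_printoptions(precision=4,suppress=True)
tc=T.T@(o-s["tool_pos"]);Rc=T.T@R.T
print("cam in tool",tc,"\n",Rc)
pickle.dump((tc,Rc),open("cam.pkl","wb"))
# point hit by optical axis for yaw 0 tool at given p
Rt,_=frame(0)
p=np.array([440,-270,330.]);o2=p+Rt@tc;z=(Rt@Rc)[:,2];print(o2,o2+z*(-(o2[2])/z[2]))
steps(s["tool_pos"],s["eef_rot"],np.array([450,-235,330.]),Rt)
E
```

```text
cam in tool [ 80.8098  -0.0611 -70.7307] 
 [[ 0.0005 -0.9501 -0.3119]
 [ 1.      0.0009 -0.0012]
 [ 0.0014 -0.3119  0.9501]]
[ 439.9389 -189.1902  400.7307] [ 439.4338 -320.7344    0.    ]
[37.5, -13.4, -2.9, 0.0, 0.0, -0.134]
[38.9, -8.3, -2.9, 0.0, 0.0, -0.134]
[39.7, -3.0, -2.9, 0.0, 0.0, -0.134]
[39.7, 2.3, -2.9, 0.0, 0.0, -0.134]
[39.1, 7.6, -2.9, 0.0, 0.0, -0.134]
[37.7, 12.8, -2.9, 0.0, 0.0, -0.134]
[35.6, 17.7, -2.9, 0.0, 0.0, -0.135]
[32.9, 22.4, -2.9, 0.0, 0.0, -0.134]
[29.7, 26.5, -2.9, 0.0, 0.0, -0.135]
```

Call:
{"op": "step_arm", "data": {"increments": [[37.5, -13.4, -2.9, 0, 0, -0.134, 1], [38.9, -8.3, -2.9, 0, 0, -0.134, 1], [39.7, -3, -2.9, 0, 0, -0.134, 1], [39.7, 2.3, -2.9, 0, 0, -0.134, 1], [39.1, 7.6, -2.9, 0, 0, -0.134, 1]]}}

```text
time: 2.0
tool_pos: [329.8, -337.1, 318.7]
eef_rot: [[0.508, 0.861, 0.0], [0.861, -0.508, -0.0], [-0.0, 0.0, -1.0]]
ft_force: [1.0, -0.7, 0.8]
gripper_width: 0.998
```

Call:
{"op": "step_arm", "data": {"increments": [[37.7, 12.8, -2.9, 0, 0, -0.134, 1], [35.6, 17.7, -2.9, 0, 0, -0.135, 1], [32.9, 22.4, -2.9, 0, 0, -0.134, 1], [29.7, 26.5, -2.9, 0, 0, -0.135, 1], [0, 0, 0, 0, 0, 0, 1]]}}

```text
time: 2.5
tool_pos: [452.7, -232.4, 330.0]
eef_rot: [[-0.009, 1.0, 0.001], [1.0, 0.009, 0.001], [0.001, 0.001, -1.0]]
ft_force: [-1.3, -0.5, -0.4]
gripper_width: 1.0
```

```bash
python3 - <<'E'
from h import *
from rig import ctrl
c=ctrl.capture("wrist");cv2.imwrite("pics/w1.png",c["img"]);s=ctrl.state();pickle.dump((s,c),open("w1.pkl","wb"))
print(s["time"],s["tool_pos"],s["eef_rot"])
for q in ["short_rack","short_rack_seat_left"]: print([(r["p"],r["centre"]) for r in ctrl.recognise(q,c)])
E
```

```text
2.55 [ 451.27431002 -233.64766505  329.84608141] [[-3.74299693e-03  9.99992994e-01 -4.22502263e-05]
 [ 9.99992985e-01  3.74300278e-03  1.39369918e-04]
 [ 1.39527085e-04 -4.17282687e-05 -9.99999989e-01]]
[(0.71, [251.7, 187.1]), (0.58, [503.9, 38.8])]
[(0.94, [502.9, 40.8]), (0.82, [255.0, 189.4])]
```

View pics/w1.png

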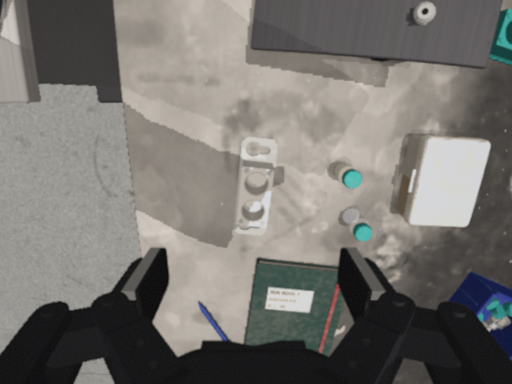

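The short rack is upright in the picture at (255,187), with keyhole ends at (259,149) and (251,227). Vials are at (350,178) and (361,231), and the platform's lower edge is at the top right.

```bash
python3 - <<'E'
from h import *
s,c=pickle.load(open("w1.pkl","rb"))
im=c["img"][125:245,215:300]
cv2.imwrite("pics/w1z.png",cv2.resize(im,None,fx=5,fy=5,interpolation=cv2.INTER_CUBIC))
steps(s["tool_pos"],s["eef_rot"],np.array([540,10,400.]),frame(0)[0])
E
```

```text
[40.6, 14.9, -11.7, -0.0, -0.0, 0.001]
[40.6, 14.9, -11.7, -0.0, -0.0, 0.001]
[40.6, 14.9, -11.7, -0.0, -0.0, 0.0]
[40.6, 14.9, -11.7, -0.0, -0.0, 0.001]
[40.5, 14.8, -11.7, -0.0, -0.0, 0.0]
[40.6, 14.8, -11.6, -0.0, -0.0, 0.001]
```

View pics/w1z.png

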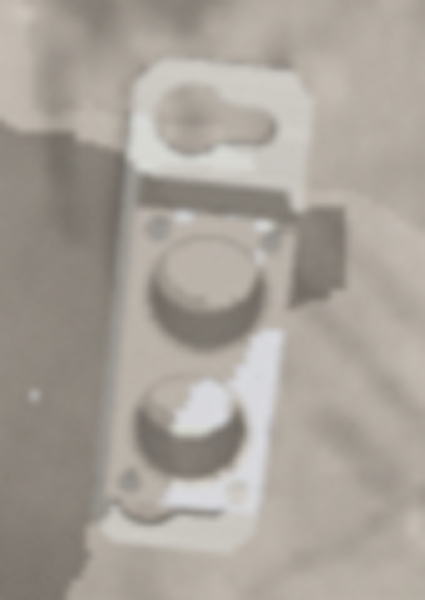

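```bash
python3 - <<'E'
from h import *
np.set_printoptions(precision=1,suppress=True)
s,c=pickle.load(open("w1.pkl","rb"))
Z=lambda pts:(np.array(pts,float)+.5)/5-.5+np.array([215,125])
print("wells z44",onplane(c,Z([[207,287],[190,425]]),44))
print("keyround,slot end z4",onplane(c,Z([[190,120],[258,125]]),4))
from scipy.optimize import least_squares
# block top corners: 
B=np.array([[20,-39],[20,39],[-20,39],[-20,-39]])
px=Z([[258,512],[297,220],[135,205],[108,497]])
K=np.array([[-8,55],[10,55]]);kp=Z([[190,120],[258,125]])
def model(q):
    ca,sa=np.cos(q[2]),np.sin(q[2]);M=np.array([[ca,-sa],[sa,ca]])
    P=np.r_[np.c_[B@M.T+q[:2],np.full(4,44.)],np.c_[K@M.T+q[:2],np.full(2,4.)]]
    return proj(c,P)
r=least_squares(lambda q:(model(q)-np.r_[px,kp]).ravel(),[450,-280,0])
print(r.x[:2],np.degrees(r.x[2]));print(r.fun.reshape(-1,2))
ov=cv2.resize(c["img"][125:245,215:300],None,fx=5,fy=5,interpolation=cv2.INTER_CUBIC)
for u in model(r.x): cv2.circle(ov,tuple(int(v) for v in ((u-[215,125])*5)),3,(0,0,255),1)
cv2.imwrite("pics/w1f.png",ov)
E
```

```text
wells z44 [[ 457.7 -256.3   44. ]
 [ 453.8 -293.3   44. ]]
keyround,slot end z4 [[ 453.1 -221.3    4. ]
 [ 471.4 -222.5    4. ]]
[ 456.  -276.5] -5.448026225703156
[[ 0.2 -0.4]
 [-0.1  0.5]
 [ 0.   0.2]
 [-0.1 -0.3]
 [ 0.1 -0.3]
 [-0.2  0.1]]
```

Call:
{"op": "step_arm", "data": {"increments": [[40.6, 14.9, -11.7, 0, 0, 0.001, 1], [40.6, 14.9, -11.7, 0, 0, 0.001, 1], [40.6, 14.9, -11.7, 0, 0, 0, 1], [40.6, 14.9, -11.7, 0, 0, 0.001, 1], [40.6, 14.9, -11.7, 0, 0, 0, 1]]}}

```text
time: 3.15
tool_pos: [524.6, -31.8, 389.2]
eef_rot: [[0.006, 1.0, 0.0], [1.0, -0.006, -0.0], [-0.0, 0.0, -1.0]]
ft_force: [0.5, 0.0, 1.0]
gripper_width: 0.999
```

Call:
{"op": "step_arm", "data": {"increments": [[40.6, 14.9, -11.7, 0, 0, 0, 1], [0, 0, 0, 0, 0, 0, 1], [0, 0, 0, 0, 0, 0, 1], [0, 0, 0, 0, 0, 0, 1], [0, 0, 0, 0, 0, 0, 1]]}}

```text
time: 3.65
tool_pos: [539.4, 7.0, 400.1]
eef_rot: [[0.005, 1.0, -0.0], [1.0, -0.005, -0.0], [-0.0, -0.0, -1.0]]
ft_force: [-0.5, -0.0, -0.3]
gripper_width: 1.004
```

```bash
python3 - <<'E'
from h import *
from rig import ctrl
c=ctrl.capture("wrist");cv2.imwrite("pics/w2.png",c["img"]);s=ctrl.state();pickle.dump((s,c),open("w2.pkl","wb"))
print(s["time"],s["tool_pos"],s["eef_rot"],ctrl.state()["qd"])
for q in ["wide_left","narrow_left","wide_right","narrow_right","long_rack"]: print([(r["p"],r["centre"]) for r in ctrl.recognise(q,c)])
E
```

```text
3.7 [539.43479322   7.12843883 400.1755958 ] [[ 5.15152564e-03  9.99986707e-01 -2.17124321e-04]
 [ 9.99986724e-01 -5.15155155e-03 -1.18971133e-04]
 [-1.20088079e-04 -2.16508555e-04 -9.99999969e-01]] [0.0052596  0.00079588 0.00441191 0.00207149 0.00132255 0.00046334]
[(0.65, [279.4, 166.9])]
[(0.32, [272.3, 293.3])]
[(0.83, [274.2, 167.8])]
[(0.67, [278.7, 169.0])]
[(0.17, [281.6, 322.7])]
```

View pics/w2.png

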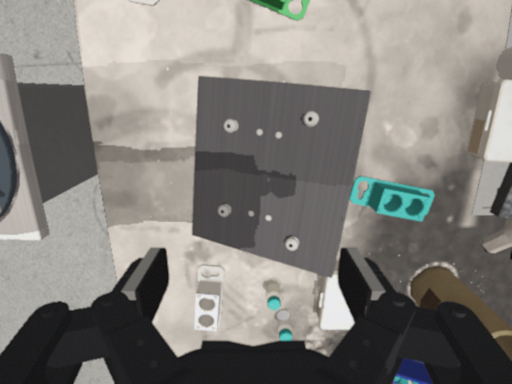

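All four screws are visible: wide left (311,119), wide right (292,243), narrow left (231,126), narrow right (224,211). The four small dots between them are only rivets. I'll fit the platform pose.

```bash
python3 - <<'E'
from h import *
from scipy.optimize import least_squares
np.set_printoptions(precision=2,suppress=True)
s,c=pickle.load(open("w2.pkl","rb"))
g=cv2.cvtColor(c["img"],cv2.COLOR_BGR2GRAY)
def cen(g,x,y,r=9,th=None):
    w=g[y-r:y+r+1,x-r:x+r+1].astype(float);bg=np.median(w);m=((w-bg)>35).astype(np.uint8)
    n,l,st,ce=cv2.connectedComponentsWithStats(m);k=1+np.argmax(st[1:,4])
    # fill via hull
    cs,_=cv2.findContours((l==k).astype(np.uint8),cv2.RETR_EXTERNAL,cv2.CHAIN_APPROX_NONE);h=cv2.convexHull(max(cs,key=len))
    (a,b),rr=cv2.minEnclosingCircle(h);M=np.argwhere(l==k).mean(0)
    return [x-r+a,y-r+b],rr,[x-r+M[1],y-r+M[0]]
P=[]
for u in [(311,119),(292,243),(231,126),(224,211)]:
    r=cen(g,*u);P.append(r[0]);print(r)
P=np.array(P)
d=pickle.load(open("shots0.pkl","rb"));ct=d["top"];gt=cv2.cvtColor(ct["img"],cv2.COLOR_BGR2GRAY)
T=[]
for u in [(235,185),(275,184),(241,211),(270,210)]:
    r=cen(gt,*u,r=5);T.append(r[0]);print(r)
T=np.array(T)
H=np.array([[48,75,11.3],[48,-75,11.3],[-48,55,11.3],[-48,-55,11.3]])
C=np.array([[102.5,110,0],[102.5,-110,0],[-102.5,110,0],[-102.5,-110,0]])
# corners from wrist image
cp=np.array([[369,92],[331,276],[198,77],[193,235]])
def world(q,X): return X@frame(q[3],q[4])[1].T+q[:3]
def f(q,top=True,cor=True):
    r=[(proj(c,world(q,H))-P).ravel()]
    if cor:r.append(0.4*(proj(c,world(q,C))-cp).ravel())
    if top:r.append((proj(ct,world(q,H))-T-q[5:7]).ravel())
    r.append(q[5:7]*.5)
    return np.concatenate(r)
for top in(0,1):
  for cor in (0,1):
    r=least_squares(f,[600,-20,120,0,.4,0,0],args=(top,cor),x_scale=[1,1,1,.01,.01,1,1])
    cov=np.sqrt(np.diag(np.linalg.pinv(r.jac.T@r.jac)))*.3
    print(top,cor,r.x,np.sqrt(np.mean(r.fun**2)),cov[:5])
    print(r.fun[:8])
np.save("plat.npy",r.x[:5])
q=r.x
print(world(q,np.array([[48,75,0],[48,-75,0],[-48,55,0],[-48,-55,0.]])))
cv2.imwrite("pics/w2z.png",cv2.resize(c["img"][70:285,185:380],None,fx=2.7,fy=2.7,interpolation=cv2.INTER_CUBIC))
E
```

```text
([311.1785717010498, 118.3571424484253], 6.9552226066589355, [np.float64(311.49612403100775), np.float64(118.26356589147287)])
([292.5, 243.5], 7.106435298919678, [np.float64(292.2671755725191), np.float64(243.64885496183206)])
([230.6666669845581, 125.3333330154419], 6.871943473815918, [np.float64(230.76335877862596), np.float64(125.18320610687023)])
([224.14705848693848, 209.85294103622437], 6.511335849761963, [np.float64(224.35042735042734), np.float64(210.03418803418805)])
([234.5, 184.83333349227905], 1.9003922939300537, [np.float64(234.5), np.float64(184.71428571428572)])
([274.83333349227905, 184.0], 2.16676664352417, [np.float64(274.6470588235294), np.float64(184.0)])
([240.5, 210.5], 2.12142014503479, [np.float64(240.4), np.float64(210.4)])
([270.0, 209.5], 2.061652660369873, [np.float64(269.8666666666667), np.float64(209.53333333333333)])
0 0 [556.06  -7.65 116.27  -0.1    0.41   0.     0.  ] 0.1697064438824552 [0.19 0.27 0.85 0.   0.01]
[ 0.16 -0.11 -0.33 -0.12 -0.08  0.01  0.24  0.25]
0 1 [555.84  -8.2  114.79  -0.1    0.4    0.     0.  ] 0.3811221544030372 [0.17 0.23 0.68 0.   0.01]
[-0.04  0.3  -0.41 -0.47 -0.29  0.39  0.06  0.39]
1 0 [556.06  -7.66 116.29  -0.1    0.41  -0.41   0.16] 0.1556704141218762 [0.19 0.26 0.84 0.   0.01]
[ 0.15 -0.11 -0.32 -0.11 -0.08  0.02  0.25  0.27]
1 1 [555.84  -8.2  114.82  -0.1    0.4   -0.28   0.28] 0.3261744751601668 [0.17 0.23 0.68 0.   0.01]
[-0.04  0.3  -0.4  -0.46 -0.29  0.39  0.06  0.4 ]
[[607.43  61.93 133.53]
 [592.21 -87.3  133.53]
 [517.45  51.    96.11]
 [506.29 -58.43  96.11]]
```

View pics/w2z.png

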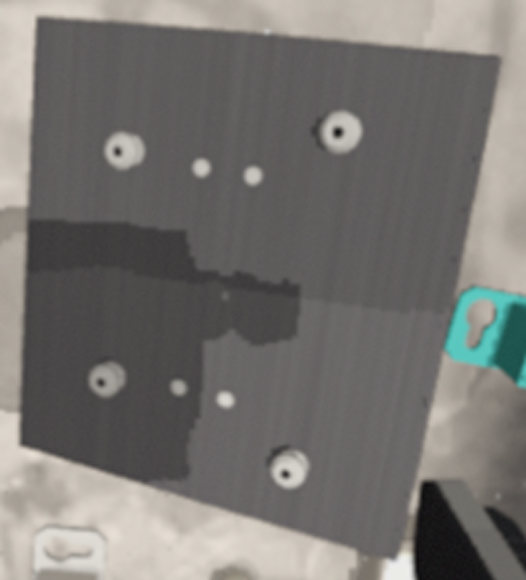

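```bash
cat > fitp.py <<'E'
from h import *
from scipy.optimize import least_squares
np.set_printoptions(precision=2,suppress=True)
H0=np.array([[48,75,0],[48,-75,0],[-48,55,0],[-48,-55,0.]])
C=np.array([[102.5,110,0],[102.5,-110,0],[-102.5,110,0],[-102.5,-110,0]])
def world(q,X): return X@frame(q[3],q[4])[1].T+q[:3]
def sock(g,x,y,r=4):
    G=cv2.resize(g[y-10:y+11,x-10:x+11],None,fx=8,fy=8,interpolation=cv2.INTER_CUBIC).astype(float)
    c0=10*8+4;R=r*8;w=G[c0-R:c0+R,c0-R:c0+R]
    t=(w.min()+np.median(w))/2;m=(w<t).astype(np.uint8);n,l,st,ce=cv2.connectedComponentsWithStats(m)
    iy,ix=np.unravel_index(np.argmin(w),w.shape);k=l[iy,ix]
    cx,cy=ce[k];return [x-10+(c0-R+cx+.5)/8-.5,y-10+(c0-R+cy+.5)/8-.5],st[k,4]/64
E
python3 - <<'E'
from fitp import *
s,c=pickle.load(open("w2.pkl","rb"))
g=cv2.cvtColor(c["img"],cv2.COLOR_BGR2GRAY)
S=[]
for u in [(310,119),(291,245),(229,126),(222,211)]:
    r=sock(g,*u,r=3);print(r);S.append(r[0])
S=np.array(S);B=np.array([[311.3,118.3],[292.4,243.6],[230.7,125.2],[224.2,210]])
cp=np.array([[369,92],[331,276],[198,77],[193,235]])
Z=np.array([0,0,1.])
def f(q,ws,wb,wc):
    return np.concatenate([ws*(proj(c,world(q,H0+11.3*Z))-S).ravel(),wb*(proj(c,world(q,H0+q[5]*Z))-B).ravel(),wc*(proj(c,world(q,C))-cp).ravel(),[(q[5]-8)*.02]])
for w in [(1,0,0),(1,.6,0),(1,.6,.4),(1,0,.4)]:
    r=least_squares(f,[556,-8,116,-.1,.4,8],args=w,x_scale=[1,1,1,.01,.01,1]);print(w,r.x,"\n",r.fun[:-1].reshape(-1,2).T)
    print(world(r.x,H0).ravel())
E
```

```text
([np.float64(309.69740675990676), np.float64(118.54356060606061)], np.float64(6.703125))
([np.float64(290.28334548104954), np.float64(245.20900145772595)], np.float64(5.359375))
([np.float64(228.103649068323), np.float64(125.69215838509317)], np.float64(5.03125))
([np.float64(221.90813758389262), np.float64(211.26845637583892)], np.float64(4.65625))
(1, 0, 0) [553.34  -7.59 120.87  -0.1    0.41   8.  ] 
 [[-0.02  0.01  0.    0.02 -0.   -0.   -0.   -0.    0.    0.   -0.   -0.  ]
 [ 0.04 -0.01 -0.07  0.04  0.    0.    0.    0.   -0.    0.   -0.   -0.  ]]
[604.77  62.49 140.19 589.33 -86.71 140.19 515.3   51.64 101.54 503.98
 -57.77 101.54]
(1, 0.6, 0) [553.4   -7.5  121.33  -0.1    0.42   4.96] 
 [[ 0.07  0.1   0.01  0.05 -0.1  -0.31 -0.05  0.08  0.    0.   -0.   -0.  ]
 [-0.03  0.12 -0.09  0.11  0.03 -0.22  0.08 -0.06 -0.    0.   -0.    0.  ]]
[604.78  62.59 140.72 589.38 -86.61 140.72 515.36  51.71 101.95 504.07
 -57.71 101.95]
(1, 0.6, 0.4) [553.55  -8.03 119.28  -0.1    0.41   5.47] 
 [[-0.15  0.14  0.21  0.34 -0.31 -0.37 -0.07  0.12  0.41  0.14 -0.26 -0.75]
 [ 0.29 -0.37  0.23 -0.02  0.22 -0.41  0.28 -0.06 -0.65  0.88 -0.6  -0.04]]
[604.93  62.11 138.51 589.68 -87.12 138.51 515.39  51.16 100.06 504.21
 -58.27 100.06]
(1, 0, 0.4) [553.49  -8.2  118.65  -0.1    0.41   8.  ] 
 [[-0.31  0.04  0.19  0.33 -0.   -0.   -0.   -0.    0.29  0.07 -0.26 -0.74]
 [ 0.4  -0.52  0.32 -0.07  0.    0.    0.    0.   -0.58  0.78 -0.54 -0.07]]
[604.88  61.94 137.84 589.63 -87.28 137.84 515.31  50.99  99.46 504.13
 -58.44  99.46]
```

```bash
python3 - <<'E'
from fitp import *
from rig import ctrl
s,c=pickle.load(open("w2.pkl","rb"))
np.set_printoptions(precision=4,suppress=True)
g=cv2.cvtColor(c["img"],cv2.COLOR_BGR2GRAY)
S=np.array([sock(g,*u,r=3)[0] for u in [(310,119),(291,245),(229,126),(222,211)]])
r=least_squares(lambda q:(proj(c,world(q,H0+[0,0,11.3]))-S).ravel(),[556,-8,116,-.1,.4],x_scale=[1,1,1,.01,.01]);print(r.x)
np.save("plat.npy",r.x)
s=ctrl.state()
p,R=steps(s["tool_pos"],s["eef_rot"],np.array([456,-276.5,180]),frame(np.radians(-5.45))[0])
print();steps(p,R,np.array([456,-276.5,80]),frame(np.radians(-5.45))[0],mm=25)
E
```

```text
[553.3428  -7.5892 120.8679  -0.1031   0.4143]
[-35.6, -10.3, 27.5, -0.0, 0.0, 0.011]
[-35.7, -10.0, 27.5, -0.0, 0.0, 0.012]
[-35.8, -9.5, 27.5, -0.0, 0.0, 0.011]
[-36.0, -9.1, 27.5, -0.0, 0.0, 0.012]
[-36.0, -8.7, 27.6, -0.0, 0.0, 0.011]
[-36.2, -8.3, 27.5, -0.0, 0.0, 0.012]
[-36.2, -7.9, 27.6, -0.0, 0.0, 0.011]
[-36.3, -7.4, 27.5, -0.0, 0.0, 0.012]

[-0.0, -0.0, 20.0, -0.0, 0.0, -0.0]
[-0.0, -0.0, 20.0, -0.0, 0.0, -0.0]
[-0.0, -0.0, 20.0, -0.0, 0.0, -0.0]
[-0.0, -0.0, 20.0, -0.0, 0.0, -0.0]
[-0.0, -0.0, 20.0, -0.0, 0.0, -0.0]
```

Call:
{"op": "step_arm", "data": {"increments": [[-35.6, -10.3, 27.5, 0, 0, 0.011, 1], [-35.7, -10, 27.5, 0, 0, 0.012, 1], [-35.8, -9.5, 27.5, 0, 0, 0.011, 1], [-36, -9.1, 27.5, 0, 0, 0.012, 1], [-36, -8.7, 27.5, 0, 0, 0.011, 1]]}}

```text
time: 4.45
tool_pos: [486.8, -170.7, 261.8]
eef_rot: [[0.06, 0.998, 0.0], [0.998, -0.06, -0.0], [-0.0, 0.0, -1.0]]
ft_force: [2.0, -0.6, -0.4]
gripper_width: 1.0
```

Call:
{"op": "step_arm", "data": {"increments": [[-36.2, -8.3, 27.5, 0, 0, 0.012, 1], [-36.2, -7.9, 27.6, 0, 0, 0.011, 1], [-36.3, -7.4, 27.5, 0, 0, 0.012, 1], [0, 0, 0, 0, 0, 0, 1], [0, 0, 0, 0, 0, 0, 1]]}}

```text
time: 4.95
tool_pos: [455.7, -276.6, 179.7]
eef_rot: [[0.097, 0.995, -0.001], [0.995, -0.097, 0.001], [0.001, -0.001, -1.0]]
ft_force: [0.9, -0.1, 1.1]
gripper_width: 1.002
```

```bash
python3 - <<'E'
from fitp import *
from rig import ctrl
c=ctrl.capture("wrist");cv2.imwrite("pics/w3.png",c["img"]);s=ctrl.state();pickle.dump((s,c),open("w3.pkl","wb"))
print(s["time"],s["tool_pos"])
steps(s["tool_pos"],s["eef_rot"],np.array([456,-276.5,80]),frame(np.radians(-5.45))[0],mm=25)
E
```

```text
5.0 [ 456.4  -276.08  180.43]
[-0.1, -0.1, 20.1, 0.0, -0.0, -0.0]
[-0.1, -0.1, 20.1, 0.0, -0.0, -0.0]
[-0.1, -0.1, 20.1, 0.0, -0.0, -0.0]
[-0.1, -0.0, 20.1, 0.0, -0.0, -0.0]
[-0.1, -0.1, 20.0, 0.0, -0.0, -0.0]
```

View pics/w3.png

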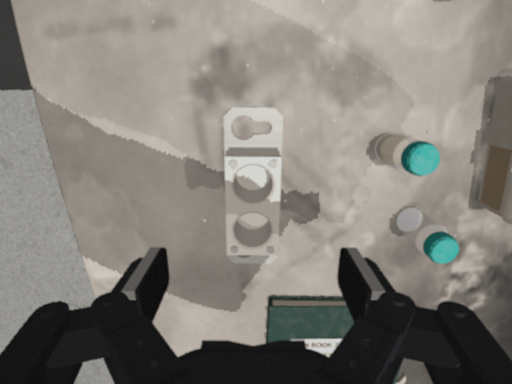

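The rack is centred at (253,190), aligned between the jaws. Descending and gripping.

Call:
{"op": "step_arm", "data": {"increments": [[-0.1, -0.1, 20, 0, 0, 0, 1], [-0.1, -0.1, 20, 0, 0, 0, 1], [-0.1, -0.1, 20, 0, 0, 0, 1], [-0.1, -0.1, 20, 0, 0, 0, 1], [-0.1, 0, 20, 0, 0, 0, 1]]}}

```text
time: 5.5
tool_pos: [457.0, -275.8, 80.6]
eef_rot: [[0.093, 0.996, 0.002], [0.996, -0.093, -0.001], [-0.001, 0.002, -1.0]]
ft_force: [0.9, -0.4, -0.3]
gripper_width: 0.999
```

Call:
{"op": "step_arm", "data": {"increments": [[0, 0, 0, 0, 0, 0, 0.2], [0, 0, 0, 0, 0, 0, 0.1], [0, 0, 0, 0, 0, 0, 0], [0, 0, 0, 0, 0, 0, 0], [0, 0, 0, 0, 0, 0, 0]]}}

```text
time: 6.0
tool_pos: [456.8, -276.8, 81.7]
eef_rot: [[0.095, 0.996, 0.002], [0.996, -0.095, -0.001], [-0.001, 0.002, -1.0]]
ft_force: [-0.6, 2.6, 8.2]
gripper_width: 0.462
```

Call:
{"op": "step_arm", "data": {"increments": [[0, 0, 0, 0, 0, 0, 0], [0, 0, 0, 0, 0, 0, 0], [0, 0, -20, 0, 0, 0, 0], [0, 0, -30, 0, 0, 0, 0], [0, 0, -30, 0, 0, 0, 0]]}}

```text
time: 6.5
tool_pos: [455.8, -276.5, 161.9]
eef_rot: [[0.095, 0.995, 0.0], [0.995, -0.095, -0.0], [-0.0, 0.0, -1.0]]
ft_force: [0.3, -0.2, -2.2]
gripper_width: 0.464
```

```bash
python3 - <<'E'
from fitp import *
from rig import ctrl
c=ctrl.capture("wrist");cv2.imwrite("pics/w4.png",c["img"]);s=ctrl.state();pickle.dump((s,c),open("w4.pkl","wb"))
print(s["time"],s["tool_pos"],s["ft_force"])
cv2.imwrite("pics/w4z.png",cv2.resize(c["img"][150:350,160:350],None,fx=3,fy=3,interpolation=cv2.INTER_CUBIC))
E
```

```text
6.55 [ 457.49 -277.52  166.81] [ 3.06 -2.51  5.86]
```

View pics/w4z.png

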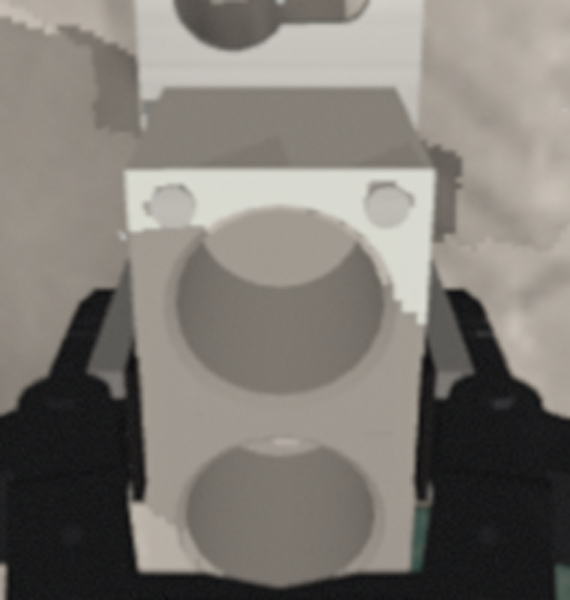

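```bash
python3 - <<'E'
from fitp import *
s,c=pickle.load(open("w4.pkl","rb"))
cv2.imwrite("pics/w4y.png",cv2.resize(c["img"][100:220,190:315],None,fx=5,fy=5,interpolation=cv2.INTER_CUBIC))
E
```

```text
(no output)
```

View pics/w4y.png

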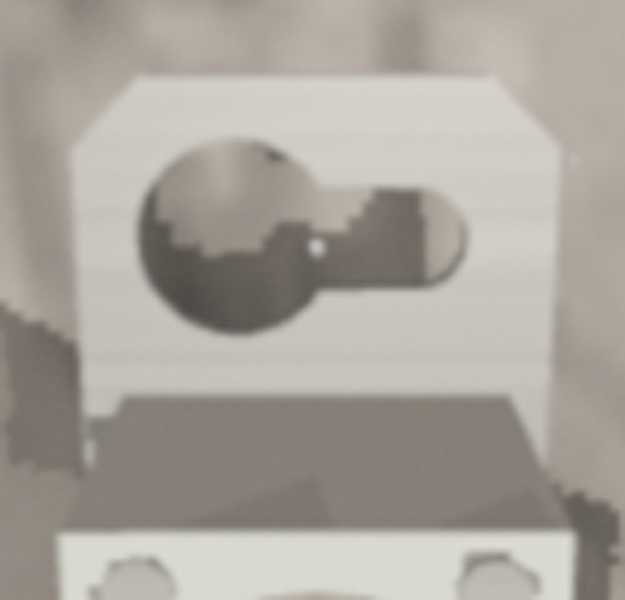

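```bash
cat > rk.py <<'E'
from fitp import *
tc,Rc=pickle.load(open("cam.pkl","rb"))
# rack pose in tool: T-tool: columns of rack axes in tool nominal: rack x=tool y, rack y=tool x, rack z=-tool z
N=np.array([[0,1,0],[1,0,0],[0,0,-1.]])
def rpose(q):
    """q: tx,ty,tz of rack origin in tool(mm), a=rot about tool z, b=about tool y (pitch), g=about tool x"""
    return Rot.from_euler('zyx',[q[3],q[4],q[5]]).as_matrix()@N,np.array(q[:3])
def camfake(c):
    d=dict(c);d["R"]=Rc.T;d["t"]=-Rc.T@tc;return d
def fitrack(c,pts,px,q0,roll=False,prior=None):
    cf=camfake(c)
    def f(q):
        q6=np.r_[q[:5],q[5] if roll else 0.]
        R,t=rpose(q6);r=(proj(cf,pts@R.T+t)-px).ravel()
        if roll: r=np.r_[r,q[5]*100]
        return r
    r=least_squares(f,q0,x_scale=[1,1,1,.01,.01,.01])
    return r.x,r.fun
E
python3 - <<'E'
from rk import *
np.set_printoptions(precision=4,suppress=True)
s,c=pickle.load(open("w4.pkl","rb"))
Z=lambda pts:(np.array(pts,float)+.5)/5-.5+np.array([190,100])
pts=np.array([[-8,55,4],[10,55,4],[-20,39,4],[20,39,4],[-20,39,44],[20,39,44],[-24,63,4],[24,63,4]],float)
px=Z([[237,236],[416,238],[120,397],[511,397],[57,530],[577,530],[72,150],[561,150]])
# verify camera consistency
print(s["eef_rot"].T@(-np.array(c["R"]).T@c["t"]-s["tool_pos"]),tc)
for n in (8,6):
  for roll in (0,1):
    q,f=fitrack(c,pts[:n],px[:n],[0,0,75,0,0,0],roll);print(q);print(f[:2*n].reshape(-1,2).T)
E
```

```text
[ 80.9962  -0.6113 -66.471 ] [ 80.8098  -0.0611 -70.7307]
[ 1.0019 -0.2178 79.2712 -0.0006 -0.0074  0.    ]
[[-0.2791  0.353   0.1273  0.3194 -0.5058  0.0792 -0.3359  0.3791]
 [ 0.0728 -0.3189 -0.8485 -0.8296 -0.0856 -0.047   1.0094  1.0112]]
[ 1.0024 -0.2972 79.2693  0.0004 -0.0074  0.0021]
[[-0.3153  0.3161  0.0512  0.2443 -0.3923  0.1945 -0.3735  0.3427]
 [ 0.062  -0.3066 -0.8641 -0.8142 -0.0951 -0.0373  0.9711  1.0481]]
[ 0.6564 -0.2144 79.4144 -0.0006 -0.0121  0.    ]
[[-0.2188  0.2956  0.2398  0.2216 -0.3335 -0.0724]
 [ 0.5985  0.2068 -0.3994 -0.3802 -0.038   0.0007]]
[ 0.6575 -0.3041 79.4112  0.0005 -0.0121  0.0022]
[[-0.2649  0.2491  0.1507  0.1343 -0.2328  0.0314]
 [ 0.5854  0.2203 -0.4188 -0.3619 -0.0516  0.0148]]
```

```bash
cat > tgt.py <<'E'
from rk import *
from rig import ctrl
plat=np.load("plat.npy")
def target(x,h,t,y=0,yaw=0):
    """tool pose so that rack origin is at platform coords (x,y,h), t=rack origin in tool"""
    R=frame(plat[3]+yaw,plat[4])[0]
    return world(plat,np.array([[x,y,h]],float))[0]-R@np.array(t),R
E
python3 - <<'E'
from tgt import *
s=ctrl.state();print(s["time"],s["tool_pos"],s["ft_force"])
pt,Rt=target(-40,60,[.7,-.2,79.4]);print(pt)
via=np.array([470,-150,300.]);
p,R=steps(s["tool_pos"],s["eef_rot"],via,frame(-.1,.2)[0],mm=45)
print();p,R=steps(p,R,pt,Rt,mm=45);print(p)
E
```

```text
6.55 [ 457.49 -277.52  166.81] [ 3.06 -2.51  5.86]
[461.21   1.24 232.45]
[25.6, 0.2, -26.7, -0.039, 0.0, 0.001]
[25.5, 1.3, -26.7, -0.039, 0.001, 0.001]
[25.6, 2.2, -26.6, -0.039, 0.0, 0.001]
[25.6, 3.3, -26.5, -0.039, 0.001, 0.001]
[25.6, 4.3, -26.3, -0.038, 0.0, 0.001]

[37.4, -9.2, 15.4, -0.054, -0.0, 0.001]
[37.4, -10.0, 14.8, -0.053, -0.0, 0.001]
[37.4, -10.9, 14.3, -0.054, -0.0, 0.001]
[37.4, -11.6, 13.7, -0.053, -0.001, 0.0]
[461.25   1.28 232.46]
```

Call:
{"op": "step_arm", "data": {"increments": [[25.6, 0.2, -26.7, -0.039, 0, 0.001, 0], [25.5, 1.3, -26.7, -0.039, 0.001, 0.001, 0], [25.6, 2.2, -26.6, -0.039, 0, 0.001, 0], [25.6, 3.3, -26.5, -0.039, 0.001, 0.001, 0], [25.6, 4.3, -26.3, -0.038, 0, 0.001, 0]]}}

```text
time: 7.05
tool_pos: [469.0, -148.4, 295.6]
eef_rot: [[0.1, 0.976, 0.195], [0.995, -0.098, -0.017], [0.002, 0.196, -0.981]]
ft_force: [1.2, -0.4, -1.2]
gripper_width: 0.459
```

Call:
{"op": "step_arm", "data": {"increments": [[37.4, -9.2, 15.4, -0.054, 0, 0.001, 0], [37.4, -10, 14.8, -0.053, 0, 0.001, 0], [37.4, -10.9, 14.3, -0.054, 0, 0.001, 0], [37.4, -11.6, 13.7, -0.053, -0.001, 0, 0], [0, 0, 0, 0, 0, 0, 0]]}}

```text
time: 7.55
tool_pos: [457.3, 5.7, 224.7]
eef_rot: [[0.098, 0.914, 0.394], [0.995, -0.091, -0.036], [0.003, 0.396, -0.918]]
ft_force: [-0.5, 0.2, -1.6]
gripper_width: 0.458
```

Call:
{"op": "step_arm", "data": {"increments": [[0, 0, 0, 0, 0, 0, 0], [0, 0, 0, 0, 0, 0, 0], [0, 0, 0, 0, 0, 0, 0], [0, 0, 0, 0, 0, 0, 0], [0, 0, 0, 0, 0, 0, 0]]}}

```text
time: 8.05
tool_pos: [460.3, 1.4, 226.9]
eef_rot: [[0.104, 0.913, 0.395], [0.995, -0.096, -0.039], [0.002, 0.397, -0.918]]
ft_force: [0.1, 0.3, -2.3]
gripper_width: 0.458
```

```bash
python3 - <<'E'
from tgt import *
s0=ctrl.state()
c=ctrl.capture("wrist");cv2.imwrite("pics/w5.png",c["img"]);s=ctrl.state();pickle.dump((s,c),open("w5.pkl","wb"))
pt,Rt=target(-40,60,[.7,-.2,79.4])
print(s["time"],s["tool_pos"],s0["tool_pos"],pt,s["ft_force"],Rot.from_matrix(s["eef_rot"].T@Rt).as_rotvec())
q=plat
print(proj(c,world(q,H0+[0,0,11.3])))
t=ctrl.capture("top");cv2.imwrite("pics/t5.png",t["img"][150:280,150:350].repeat(4,0).repeat(4,1))
E
```

```text
8.1 [460.16   1.46 226.76] [460.27   1.35 226.89] [461.21   1.24 232.45] [ 0.13 -0.15 -2.02] [-0.01 -0.   -0.  ]
[[394.99 103.94]
 [367.11 300.98]
 [244.37 134.73]
 [245.91 280.2 ]]
```

View pics/w5.png

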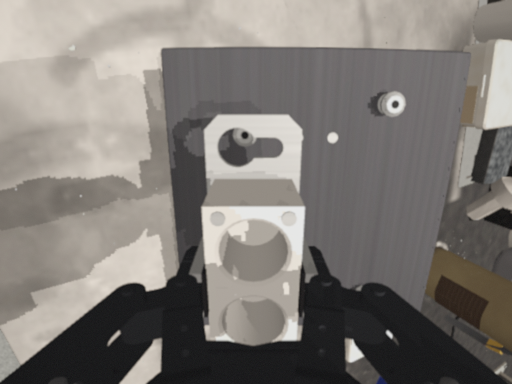

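The left narrow screw at (243,135) shows through the round keyhole end at (236,147). The predicted wide-left pixel (395,104) matches the picture. Descending to just above the heads.

```bash
python3 - <<'E'
from tgt import *
s=ctrl.state();print(s["tool_pos"])
pt,Rt=target(-40,16,[.7,-.2,79.4]);print(pt)
p,R=steps(s["tool_pos"],s["eef_rot"],pt,Rt,mm=12)
E
```

```text
[460.11   1.6  226.72]
[478.83  -0.58 192.17]
[-0.1, 0.9, 9.8, -0.002, -0.0, -0.0]
[-0.1, 0.9, 9.8, -0.001, -0.001, -0.001]
[-0.0, 0.9, 9.8, -0.002, -0.0, -0.0]
[-0.1, 0.8, 9.8, -0.001, -0.001, -0.001]
```

Call:
{"op": "step_arm", "data": {"increments": [[-0.1, 0.9, 9.8, -0.002, 0, 0, 0], [-0.1, 0.9, 9.8, -0.001, -0.001, -0.001, 0], [0, 0.9, 9.8, -0.002, 0, 0, 0], [-0.1, 0.8, 9.8, -0.001, -0.001, -0.001, 0], [0, 0, 0, 0, 0, 0, 0]]}}

```text
time: 8.65
tool_pos: [478.5, -0.3, 190.4]
eef_rot: [[0.102, 0.912, 0.398], [0.995, -0.093, -0.041], [-0.001, 0.4, -0.916]]
ft_force: [0.3, -0.1, -1.3]
gripper_width: 0.462
```

Call:
{"op": "step_arm", "data": {"increments": [[0, 0, 0, 0, 0, 0, 0], [0, 0, 0, 0, 0, 0, 0], [0, 0, 0, 0, 0, 0, 0], [0, 0, 0, 0, 0, 0, 0], [0, 0, 0, 0, 0, 0, 0]]}}

```text
time: 9.15
tool_pos: [478.8, -0.2, 192.4]
eef_rot: [[0.102, 0.911, 0.401], [0.995, -0.093, -0.041], [-0.0, 0.403, -0.915]]
ft_force: [-0.1, 0.2, -1.2]
gripper_width: 0.462
```

```bash
python3 - <<'E'
from tgt import *
c=ctrl.capture("wrist");s=ctrl.state();pickle.dump((s,c),open("w6.pkl","wb"))
cv2.imwrite("pics/w6.png",cv2.resize(c["img"][90:230,190:315],None,fx=4,fy=4,interpolation=cv2.INTER_CUBIC))
pt,Rt=target(-40,16,[.7,-.2,79.4])
print(s["time"],s["tool_pos"],pt,s["ft_force"],Rot.from_matrix(s["eef_rot"].T@Rt).as_rotvec())
print((proj(c,world(plat,H0+[0,0,11.3]))[2]-[190,90])*4)
E
```

```text
9.2 [478.75  -0.2  192.29] [478.83  -0.58 192.17] [-0.38  0.96 -3.35] [-0. -0.  0.]
[180.64 218.78]
```

View pics/w6.png

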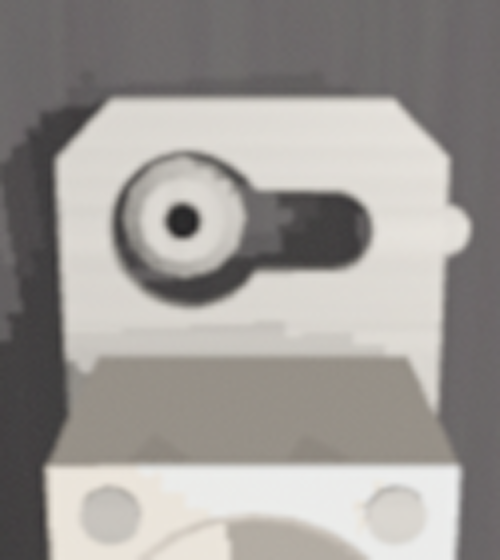

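```bash
python3 - <<'E'
from tgt import *
s,c=pickle.load(open("w6.pkl","rb"))
cf=camfake(c);R,t=rpose([.7,-.2,79.4,0,0,0])
print((proj(cf,np.array([[-8,55,4],[10,55,4.],[-20,39,44],[20,39,44]])@R.T+t)-[190,90])*4)
# head center in tool frame from camera vs rack hole: lateral at head height
o,d=ray(cf,np.array([[182,220]])/4+[190,90])
# head top is at tool z = 79.4+16-11.3
z=79.4+16-11.3;print("head in tool",o+d*((z-o[2])/d[:,2])[:,None], "hole in tool",R@[-8,55,4]+t)
for u in ([189,228],):
    o,d=ray(cf,np.array([u])/4+[190,90]);z=79.4-4;print("hole obs",o+d*((z-o[2])/d[:,2])[:,None])
pt,Rt=target(-40,0,[.7,-.2,79.4]);steps(s["tool_pos"],s["eef_rot"],pt,Rt,mm=5)
E
```

```text
[[187.22 230.49]
 [333.12 230.62]
 [ 42.48 468.68]
 [460.65 469.08]]
head in tool [[55.58 -9.34 84.1 ]] hole in tool [55.7 -8.2 75.4]
hole obs [[56.01 -7.98 75.4 ]]
[-0.1, 0.0, 4.0, -0.0, -0.0, 0.0]
[-0.1, 0.0, 4.1, -0.0, -0.0, 0.0]
[-0.1, 0.0, 4.0, -0.0, -0.0, 0.001]
[-0.1, 0.1, 4.1, -0.0, -0.0, 0.0]
```

Call:
{"op": "step_arm", "data": {"increments": [[-0.3, -1, 0, 0, 0, 0, 0], [0, 0, 3, 0, 0, 0, 0], [0, 0, 3, 0, 0, 0, 0], [0, 0, 3, 0, 0, 0, 0], [0, 0, 2, 0, 0, 0, 0]]}}

```text
time: 9.7
tool_pos: [482.2, -0.9, 181.2]
eef_rot: [[0.102, 0.911, 0.4], [0.995, -0.093, -0.041], [-0.0, 0.402, -0.916]]
ft_force: [-0.0, 0.2, -2.4]
gripper_width: 0.46
```

Call:
{"op": "step_arm", "data": {"increments": [[0, 0, 1, 0, 0, 0, 0], [0, 0, 1, 0, 0, 0, 0], [0, 0, 0, 0, 0, 0, 0], [0, 0, 0, 0, 0, 0, 0], [0, 0, 0, 0, 0, 0, 0]]}}

```text
time: 10.2
tool_pos: [483.0, -0.9, 179.9]
eef_rot: [[0.102, 0.911, 0.4], [0.995, -0.093, -0.041], [-0.0, 0.402, -0.915]]
ft_force: [0.7, -0.8, -1.4]
gripper_width: 0.464
```

```bash
python3 - <<'E'
from tgt import *
c=ctrl.capture("wrist");s=ctrl.state();pickle.dump((s,c),open("w7.pkl","wb"))
cv2.imwrite("pics/w7.png",cv2.resize(c["img"][90:230,190:315],None,fx=4,fy=4,interpolation=cv2.INTER_CUBIC))
Rp=frame(plat[3],plat[4])[1]
print(s["time"],s["ft_force"]@Rp, "rack in plat",Rp.T@(s["tool_pos"]+s["eef_rot"]@[.7,-.2,79.4]-plat[:3]))
E
```

```text
10.25 [-1.59 -1.02 -2.07] rack in plat [-41.11   0.08   3.09]
```

View pics/w7.png

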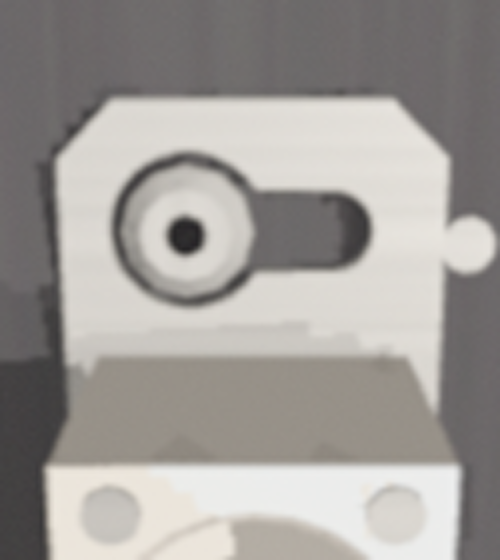

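The head is centred in the hole at (186,233) and passing through without force. Lowering further.

Call:
{"op": "step_arm", "data": {"increments": [[0, 0, 1, 0, 0, 0, 0], [0, 0, 1, 0, 0, 0, 0], [0, 0, 0.5, 0, 0, 0, 0], [0, 0, 0, 0, 0, 0, 0], [0, 0, 0, 0, 0, 0, 0]]}}

```text
time: 10.75
tool_pos: [483.7, -1.0, 178.3]
eef_rot: [[0.102, 0.911, 0.401], [0.995, -0.093, -0.041], [-0.0, 0.403, -0.915]]
ft_force: [-22.3, 1.7, 27.7]
gripper_width: 0.459
```

Call:
{"op": "step_arm", "data": {"increments": [[0, 0, 0.5, 0, 0, 0, 0], [0, 0, 0, 0, 0, 0, 0], [0, 0, 0.5, 0, 0, 0, 0], [0, 0, 0, 0, 0, 0, 0], [0, 0, 0, 0, 0, 0, 0]]}}

```text
time: 11.25
tool_pos: [483.8, -1.0, 178.2]
eef_rot: [[0.102, 0.91, 0.401], [0.995, -0.093, -0.041], [-0.0, 0.403, -0.915]]
ft_force: [-45.4, 3.5, 58.4]
gripper_width: 0.461
```

```bash
cat > chk.py <<'E'
from tgt import *
import sys
Rp=frame(plat[3],plat[4])[1]
s=ctrl.state();t=eval(sys.argv[1]) if len(sys.argv)>1 else [.7,-.2,79.4]
print(s["time"],"F plat",s["ft_force"]@Rp,"M",s["torque"]@Rp, "rack in plat",Rp.T@(s["tool_pos"]+s["eef_rot"]@t-plat[:3]),s["gripper_width"])
E
python3 chk.py
```

```text
11.25 F plat [-18.11  -1.19  71.79] M [-0.44  4.79 -0.03] rack in plat [-41.02   0.13   1.24] 0.46132738654496214
```

Contact at about 0 mm as expected. I'll relieve the force and slide down the slope.

Call:
{"op": "step_arm", "data": {"increments": [[0, 0, -0.9, 0, 0, 0, 0], [0, 0, 0, 0, 0, 0, 0], [0, -2, 0, 0, 0, 0, 0], [0, -2, 0, 0, 0, 0, 0], [0, 0, 0, 0, 0, 0, 0]]}}

```text
time: 11.75
tool_pos: [482.0, -0.7, 177.7]
eef_rot: [[0.102, 0.909, 0.404], [0.995, -0.093, -0.041], [0.0, 0.407, -0.914]]
ft_force: [-2.0, 0.7, 13.4]
gripper_width: 0.458
```

```bash
python3 chk.py
```

```text
11.75 F plat [ 3.5   0.48 13.09] M [-0.18 -0.26 -0.04] rack in plat [-42.57   0.21   1.49] 0.4582671186581217
```

Call:
{"op": "step_arm", "data": {"increments": [[0, -3, 0, 0, 0, 0, 0], [0, -3, 0, 0, 0, 0, 0], [0, -3, 0, 0, 0, 0, 0], [0, -2, 0, 0, 0, 0, 0], [0, 0, 0, 0, 0, 0, 0]]}}

```text
time: 12.25
tool_pos: [472.1, 0.4, 173.3]
eef_rot: [[0.102, 0.909, 0.405], [0.995, -0.093, -0.041], [0.0, 0.407, -0.914]]
ft_force: [-1.2, 0.5, 14.4]
gripper_width: 0.459
```

```bash
python3 - <<'E'
from tgt import *
c=ctrl.capture("wrist")
cv2.imwrite("pics/w8.png",cv2.resize(c["img"][90:230,190:315],None,fx=4,fy=4,interpolation=cv2.INTER_CUBIC))
E
python3 chk.py
```

```text
12.3 F plat [ 4.11  0.13 15.22] M [-0.09 -0.28  0.01] rack in plat [-53.42   0.29   1.49] 0.46264120857395336
```

View pics/w8.png

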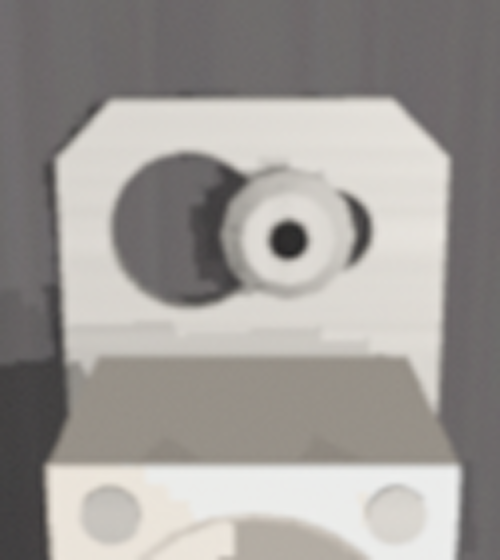

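The plate is under the head and sliding, with the head at (289,238). About 5 mm to go.

Call:
{"op": "step_arm", "data": {"increments": [[0, -2, 0, 0, 0, 0, 0], [0, -2, 0, 0, 0, 0, 0], [0, -1, 0, 0, 0, 0, 0], [0, -0.5, 0, 0, 0, 0, 0], [0, 0, 0, 0, 0, 0, 0]]}}

```text
time: 12.8
tool_pos: [467.4, 0.9, 171.3]
eef_rot: [[0.102, 0.909, 0.405], [0.995, -0.093, -0.041], [0.0, 0.407, -0.913]]
ft_force: [0.4, -0.5, 15.1]
gripper_width: 0.467
```

```bash
python3 chk.py
```

```text
12.8 F plat [ 6.45 -0.45 13.65] M [-0.07 -0.7   0.02] rack in plat [-58.6    0.32   1.52] 0.4665813449412443
```

Call:
{"op": "step_arm", "data": {"increments": [[0, -0.7, 0, 0, 0, 0, 0], [0, -0.5, 0, 0, 0, 0, 0], [0, -0.5, 0, 0, 0, 0, 0], [0, 0, 0, 0, 0, 0, 0], [0, 0, 0, 0, 0, 0, 0]]}}

```text
time: 13.3
tool_pos: [465.9, 1.0, 170.7]
eef_rot: [[0.102, 0.909, 0.405], [0.995, -0.093, -0.041], [0.0, 0.407, -0.913]]
ft_force: [0.8, 0.0, 14.5]
gripper_width: 0.461
```

```bash
python3 - <<'E'
from tgt import *
c=ctrl.capture("wrist")
cv2.imwrite("pics/w9.png",cv2.resize(c["img"][90:230,190:315],None,fx=4,fy=4,interpolation=cv2.INTER_CUBIC))
E
python3 chk.py
```

```text
13.35 F plat [ 6.6  -0.13 12.3 ] M [-0.13 -0.79  0.05] rack in plat [-60.16   0.31   1.53] 0.4572910300458645
```

View pics/w9.png

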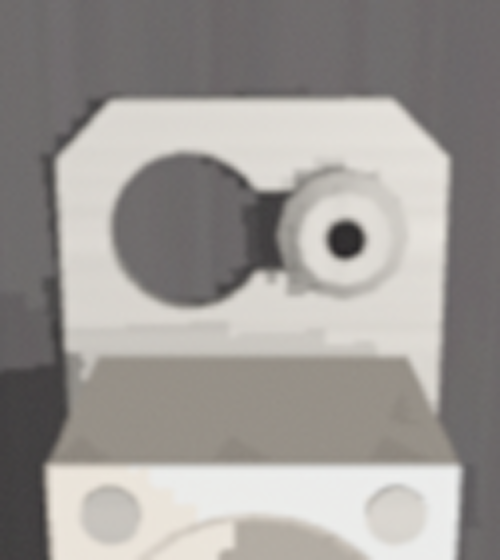

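Call:
{"op": "step_arm", "data": {"increments": [[0, -0.5, 0, 0, 0, 0, 0], [0, -0.5, 0, 0, 0, 0, 0], [0, 0, 0, 0, 0, 0, 0], [0, 0, 0, 0, 0, 0, 0], [0, 0, 0, 0, 0, 0, 0]]}}

```text
time: 13.85
tool_pos: [465.3, 1.1, 170.4]
eef_rot: [[0.102, 0.908, 0.406], [0.995, -0.093, -0.041], [0.0, 0.408, -0.913]]
ft_force: [3.8, -0.9, 12.4]
gripper_width: 0.461
```

```bash
python3 chk.py
```

```text
13.85 F plat [ 8.56 -0.52  9.82] M [-0.12 -1.19 -0.03] rack in plat [-60.78   0.31   1.56] 0.46122436017990565
```

Call:
{"op": "step_arm", "data": {"increments": [[0, 0, 0, 0, 0, 0, 0.7], [0, 0, 0, 0, 0, 0, 1], [0, 0, 0, 0, 0, 0, 1], [0, 0, 0, 0, 0, 0, 1], [0, 0, -10, 0, 0, 0, 1]]}}

```text
time: 14.35
tool_pos: [458.2, 1.5, 176.5]
eef_rot: [[0.102, 0.912, 0.398], [0.995, -0.093, -0.041], [-0.001, 0.4, -0.916]]
ft_force: [-0.3, 1.2, -1.3]
gripper_width: 0.997
```

Call:
{"op": "step_arm", "data": {"increments": [[0, 0, -30, 0, 0, 0, 1], [0, 0, -45, 0, 0, 0, 1], [0, 0, -45, 0, 0, 0, 1], [0, 0, 0, 0, 0, 0, 1], [0, 0, 0, 0, 0, 0, 1]]}}

```text
time: 14.85
tool_pos: [410.9, 6.5, 288.7]
eef_rot: [[0.102, 0.91, 0.403], [0.995, -0.093, -0.041], [0.0, 0.405, -0.914]]
ft_force: [0.0, 0.6, -0.5]
gripper_width: 0.998
```

```bash
python3 - <<'E'
from tgt import *
c=ctrl.capture("wrist");s=ctrl.state();pickle.dump((s,c),open("w10.pkl","wb"))
cv2.imwrite("pics/w10.png",c["img"]);print(s["time"],s["tool_pos"])
pr=proj(c,world(plat,H0+[0,0,11.3]));print(pr)
# ideal seated rack features (rack origin at -58)
X=np.array([[-8,55,4],[10,55,4],[-8,-55,4],[10,-55,4],[-20,39,44],[20,39,44],[-20,-39,44],[20,-39,44.]])
print(proj(c,world(plat,X+[-58,0,0])))
Rt=frame(0)[0]
steps(s["tool_pos"],s["eef_rot"],np.array([400,355,330.]),Rt)
E
```

```text
14.9 [410.68   6.49 287.42]
[[377.01 101.83]
 [358.58 252.34]
 [268.47 123.79]
 [266.56 235.28]]
[[248.43 123.01]
 [268.06 123.05]
 [248.76 232.1 ]
 [266.24 232.1 ]
 [232.94 147.73]
 [282.69 147.81]
 [234.65 235.53]
 [279.82 235.54]]
[43.2, -3.1, -7.2, 0.052, 0.003, -0.013]
[43.3, -2.9, -6.9, 0.052, 0.003, -0.012]
[43.3, -2.8, -6.6, 0.052, 0.003, -0.013]
[43.4, -2.5, -6.4, 0.052, 0.002, -0.012]
[43.4, -2.4, -6.2, 0.052, 0.003, -0.013]
[43.4, -2.1, -5.9, 0.051, 0.002, -0.012]
[43.5, -1.9, -5.7, 0.052, 0.003, -0.013]
[43.6, -1.5, -5.5, 0.051, 0.002, -0.012]
```

View pics/w10.png

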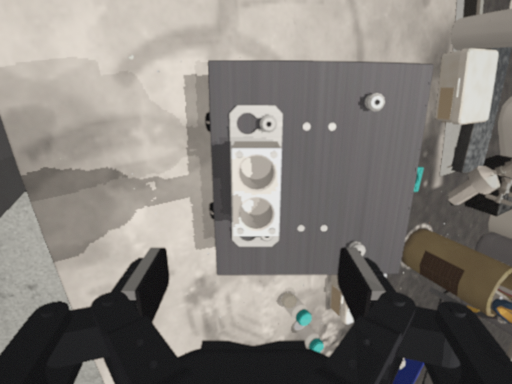

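The short rack is seated and staying, with its screws at (268,124) and (265,236) in the slot ends. Next I'll look at the long rack.

Call:
{"op": "step_arm", "data": {"increments": [[43.2, -3.1, -7.2, 0.052, 0.003, -0.013, 1], [43.3, -2.9, -6.9, 0.052, 0.003, -0.012, 1], [43.3, -2.8, -6.6, 0.052, 0.003, -0.013, 1], [43.4, -2.5, -6.4, 0.052, 0.002, -0.012, 1], [43.4, -2.4, -6.2, 0.052, 0.003, -0.013, 1]]}}

```text
time: 15.4
tool_pos: [403.6, 226.1, 312.7]
eef_rot: [[0.037, 0.988, 0.149], [0.999, -0.036, -0.012], [-0.006, 0.149, -0.989]]
ft_force: [1.4, -0.9, -0.1]
gripper_width: 1.002
```

Call:
{"op": "step_arm", "data": {"increments": [[43.4, -2.1, -5.9, 0.051, 0.002, -0.012, 1], [43.5, -1.9, -5.7, 0.052, 0.003, -0.013, 1], [43.6, -1.5, -5.5, 0.051, 0.002, -0.012, 1], [0, 0, 0, 0, 0, 0, 1], [0, 0, 0, 0, 0, 0, 1]]}}

```text
time: 15.9
tool_pos: [400.3, 355.6, 327.7]
eef_rot: [[-0.001, 1.0, -0.003], [1.0, 0.001, -0.003], [-0.003, -0.003, -1.0]]
ft_force: [0.6, -0.7, 0.1]
gripper_width: 0.998
```

Call:
{"op": "step_arm", "data": {"increments": [[0, 0, 0, 0, 0, 0, 1], [0, 0, 0, 0, 0, 0, 1], [0, 0, 0, 0, 0, 0, 1], [0, 0, 0, 0, 0, 0, 1], [0, 0, 0, 0, 0, 0, 1]]}}

```text
time: 16.4
tool_pos: [400.3, 354.7, 329.9]
eef_rot: [[0.001, 1.0, -0.0], [1.0, -0.001, -0.0], [-0.0, -0.0, -1.0]]
ft_force: [0.7, -0.5, -0.2]
gripper_width: 0.998
```

```bash
python3 - <<'E'
from tgt import *
c=ctrl.capture("wrist");s=ctrl.state();pickle.dump((s,c),open("w11.pkl","wb"))
cv2.imwrite("pics/w11.png",c["img"]);print(s["time"],s["tool_pos"],s["eef_rot"],[(r["p"],r["centre"]) for r in ctrl.recognise("long_rack",c)])
E
```

```text
16.45 [400.31 354.8  329.91] [[ 0.  1. -0.]
 [ 1. -0. -0.]
 [-0. -0. -1.]] [(0.59, [251.0, 191.1]), (0.45, [484.0, 212.8])]
```

View pics/w11.png

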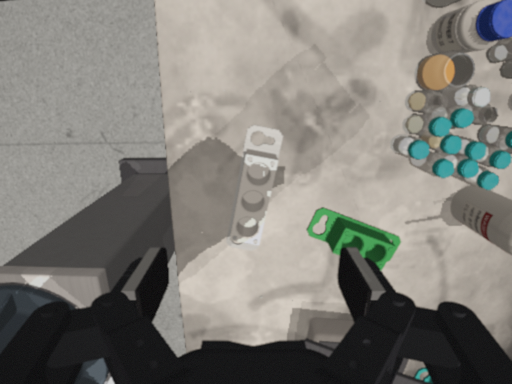

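The long rack is at (256,186), slightly yawed. The green decoy at (353,238) is to its right.

```bash
python3 - <<'E'
from h import *
s,c=pickle.load(open("w11.pkl","rb"))
cv2.imwrite("pics/w11z.png",cv2.resize(c["img"][120:255,215:335],None,fx=4.4,fy=4.4,interpolation=cv2.INTER_CUBIC))
E
```

```text
(no output)
```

View pics/w11z.png

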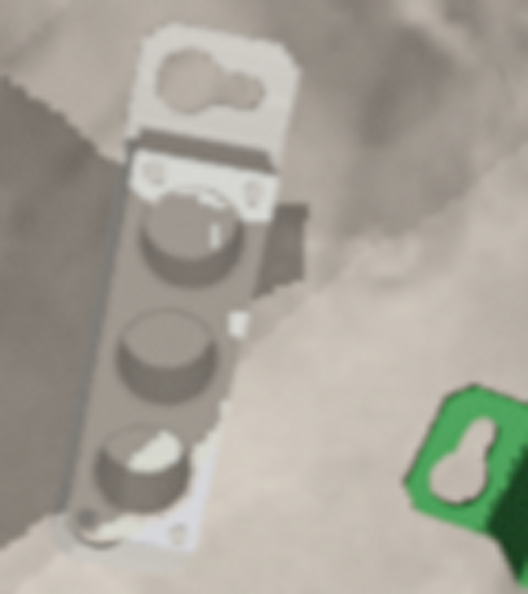

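```bash
python3 - <<'E'
from tgt import *
s,c=pickle.load(open("w11.pkl","rb"))
Z=lambda pts:(np.array(pts,float)+.5)/4.4-.5+np.array([215,120])
B=np.array([[20,-59],[20,59],[-20,59],[-20,-59]])
px=Z([[195,551],[279,173],[131,151],[68,520]])
K=np.array([[-8,75],[10,75]]);kp=Z([[192,80],[249,91]])
def model(q):
    ca,sa=np.cos(q[2]),np.sin(q[2]);M=np.array([[ca,-sa],[sa,ca]])
    return proj(c,np.r_[np.c_[B@M.T+q[:2],np.full(4,44.)],np.c_[K@M.T+q[:2],np.full(2,4.)]])
r=least_squares(lambda q:(model(q)-np.r_[px,kp]).ravel(),[400,303,0],x_scale=[1,1,.01])
print(r.x,np.degrees(r.x[2]));print(r.fun.reshape(-1,2).T)
print("green pts",onplane(c,Z([[408,480],[475,388],[490,525]]),4))
x,y,a=r.x
R=frame(a)[0]
print("green in tool-xy",(onplane(c,Z([[408,480],[475,388],[490,525]]),4)-[x,y,0])@R)
p,R=steps(s["tool_pos"],s["eef_rot"],np.array([x,y,170]),R)
E
```

```text
[400.79 305.22  -0.19] -10.953528694633734
[[ 0.08 -0.05  1.37 -0.43 -0.7  -0.4 ]
 [-0.56  0.43 -0.73  1.39 -0.26 -0.17]]
green pts [[480.92 247.51   4.  ]
 [500.94 280.39   4.  ]
 [509.83 230.65   4.  ]]
green in tool-xy [[-41.43  89.64  -4.  ]
 [ -5.35 103.05  -4.  ]
 [-52.49 121.23  -4.  ]]
[-12.4, 0.1, 40.0, -0.0, 0.0, 0.048]
[-12.4, 0.7, 40.0, -0.0, 0.0, 0.048]
[-12.3, 1.3, 40.0, -0.0, 0.0, 0.047]
[-12.2, 2.0, 39.9, -0.0, 0.0, 0.048]
```

Call:
{"op": "step_arm", "data": {"increments": [[-12.4, 0.1, 40, 0, 0, 0.048, 1], [-12.4, 0.7, 40, 0, 0, 0.048, 1], [-12.3, 1.3, 40, 0, 0, 0.047, 1], [-12.2, 2, 40, 0, 0, 0.048, 1], [0, 0, 0, 0, 0, 0, 1]]}}

```text
time: 17.0
tool_pos: [398.4, 302.7, 165.7]
eef_rot: [[0.192, 0.981, -0.007], [0.981, -0.192, -0.005], [-0.006, -0.005, -1.0]]
ft_force: [-0.6, 0.7, 1.2]
gripper_width: 0.999
```

Call:
{"op": "step_arm", "data": {"increments": [[0, 0, 0, 0, 0, 0, 1], [0, 0, 0, 0, 0, 0, 1], [0, 0, 0, 0, 0, 0, 1], [0, 0, 0, 0, 0, 0, 1], [0, 0, 0, 0, 0, 0, 1]]}}

```text
time: 17.5
tool_pos: [401.0, 305.9, 170.4]
eef_rot: [[0.19, 0.982, 0.001], [0.982, -0.19, 0.0], [0.0, 0.0, -1.0]]
ft_force: [0.2, 0.5, -0.2]
gripper_width: 0.996
```

```bash
python3 - <<'E'
from tgt import *
c=ctrl.capture("wrist");s=ctrl.state();pickle.dump((s,c),open("w12.pkl","wb"))
cv2.imwrite("pics/w12.png",cv2.resize(c["img"][60:320,180:340],None,fx=2.3,fy=2.3,interpolation=cv2.INTER_CUBIC));print(s["time"],s["tool_pos"])
E
```

```text
17.55 [400.92 305.71 170.21]
```

View pics/w12.png

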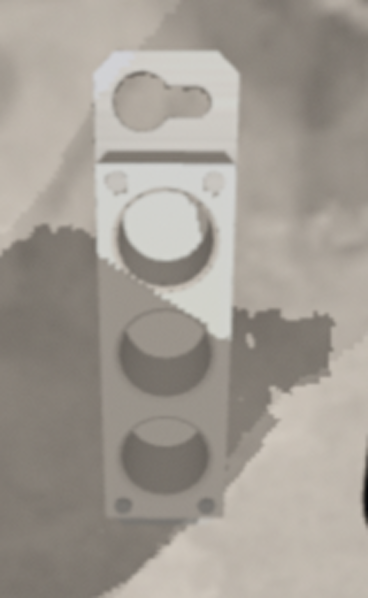

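```bash
python3 - <<'E'
from rk import *
np.set_printoptions(precision=3,suppress=True)
s,c=pickle.load(open("w12.pkl","rb"))
Z=lambda pts:(np.array(pts,float)+.5)/2.3-.5+np.array([180,60])
pts=np.array([[-8,75,4],[10,75,4],[-20,59,44],[20,59,44],[-20,-59,44],[20,-59,44]],float)
px=Z([[143,100],[195.5,101],[96,163],[238,165],[107,516],[223,516]])
q,f=fitrack(c,pts,px,[0,0,170,0,0,0]);print(q);print(f.reshape(-1,2).T)
E
```

```text
[ -0.628  -1.15  170.006   0.004   0.008   0.   ]
[[-0.013  0.697 -0.075 -0.502 -0.351  0.345]
 [ 0.154 -0.161  0.318 -0.247 -0.168  0.092]]
```

Call:
{"op": "step_arm", "data": {"increments": [[-0.6, -1, 18, 0, 0, 0.004, 1], [0, 0, 18, 0, 0, 0, 1], [0, 0, 18, 0, 0, 0, 1], [0, 0, 18, 0, 0, 0, 1], [0, 0, 18, 0, 0, 0, 1]]}}

```text
time: 18.05
tool_pos: [399.7, 305.1, 79.2]
eef_rot: [[0.194, 0.981, -0.0], [0.981, -0.194, -0.0], [-0.0, -0.0, -1.0]]
ft_force: [0.5, 0.2, -0.1]
gripper_width: 1.0
```

Call:
{"op": "step_arm", "data": {"increments": [[0, 0, 0, 0, 0, 0, 0.2], [0, 0, 0, 0, 0, 0, 0.1], [0, 0, 0, 0, 0, 0, 0], [0, 0, 0, 0, 0, 0, 0], [0, 0, 0, 0, 0, 0, 0]]}}

```text
time: 18.55
tool_pos: [400.2, 305.5, 81.0]
eef_rot: [[0.194, 0.981, 0.001], [0.981, -0.194, 0.001], [0.001, 0.001, -1.0]]
ft_force: [-1.1, 0.0, 7.1]
gripper_width: 0.464
```

Call:
{"op": "step_arm", "data": {"increments": [[0, 0, 0, 0, 0, 0, 0], [0, 0, 0, 0, 0, 0, 0], [0, 0, -30, 0, 0, 0, 0], [0, 0, -45, 0, 0, 0, 0], [0, 0, -45, 0, 0, 0, 0]]}}

```text
time: 19.05
tool_pos: [399.3, 304.7, 201.6]
eef_rot: [[0.194, 0.981, -0.001], [0.981, -0.194, -0.001], [-0.001, -0.001, -1.0]]
ft_force: [2.6, 1.0, -3.0]
gripper_width: 0.461
```

Call:
{"op": "step_arm", "data": {"increments": [[0, 0, -50, 0, 0, 0, 0], [0, 0, -45, 0, 0, 0, 0], [0, 0, 0, 0, 0, 0, 0], [0, 0, 0, 0, 0, 0, 0], [0, 0, 0, 0, 0, 0, 0]]}}

```text
time: 19.55
tool_pos: [399.3, 304.8, 293.9]
eef_rot: [[0.194, 0.981, -0.001], [0.981, -0.194, -0.001], [-0.001, -0.001, -1.0]]
ft_force: [-0.1, 0.4, -2.0]
gripper_width: 0.46
```

```bash
python3 - <<'E'
from tgt import *
c=ctrl.capture("wrist");s=ctrl.state();pickle.dump((s,c),open("w13.pkl","wb"))
cv2.imwrite("pics/w13.png",cv2.resize(c["img"][60:200,185:320],None,fx=4.2,fy=4.2,interpolation=cv2.INTER_CUBIC));print(s["time"],s["tool_pos"],s["ft_force"])
E
```

```text
19.6 [399.25 304.71 293.58] [ 0.09 -0.16 -1.74]
```

View pics/w13.png

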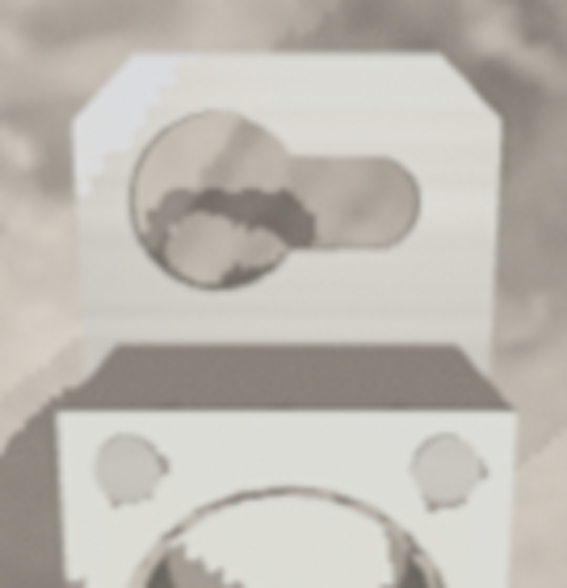

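```bash
python3 - <<'E'
from tgt import *
s,c=pickle.load(open("w13.pkl","rb"))
Z=lambda pts:(np.array(pts,float)+.5)/4.2-.5+np.array([185,60])
pts=np.array([[-8,75,4],[10,75,4],[-20,59,4],[20,59,4],[-20,59,44],[20,59,44]],float)
px=Z([[217,200],[374,202],[117,345],[460,345],[55,410],[517,410]])
q,f=fitrack(c,pts,px,[0,0,80,0,0,0]);print(q);print(f.reshape(-1,2).T)
t=q[:3];np.save("t2.npy",t)
s=ctrl.state();pt,Rt=target(55,50,t);print(pt)
p,R=steps(s["tool_pos"],s["eef_rot"],np.array([480,120,330.]),frame(-.1,.3)[0],mm=45);print()
steps(p,R,pt,Rt,mm=45)
E
```

```text
[-0.25 -0.18 78.97 -0.   -0.01  0.  ]
[[-0.12  0.33 -0.21 -0.42  0.01  0.3 ]
 [ 0.55  0.08 -0.33 -0.32 -0.01  0.01]]
[551.97  -7.2  261.14]
[-33.1, 23.0, -7.3, -0.06, 0.003, -0.019]
[-33.5, 22.8, -6.0, -0.06, 0.003, -0.019]
[-34.0, 22.4, -4.7, -0.061, 0.003, -0.019]
[-34.4, 22.0, -3.5, -0.06, 0.004, -0.019]
[-34.7, 21.6, -2.2, -0.061, 0.003, -0.018]

[-29.8, 15.0, 22.7, -0.028, -0.0, 0.001]
[-29.8, 14.5, 23.1, -0.029, -0.0, 0.001]
[-29.9, 13.8, 23.5, -0.028, -0.0, 0.0]
[-29.8, 13.1, 23.8, -0.029, -0.001, 0.001]
```

Call:
{"op": "step_arm", "data": {"increments": [[-33.1, 23, -7.3, -0.06, 0.003, -0.019, 0], [-33.5, 22.8, -6, -0.06, 0.003, -0.019, 0], [-34, 22.4, -4.7, -0.061, 0.003, -0.019, 0], [-34.4, 22, -3.5, -0.06, 0.004, -0.019, 0], [-34.7, 21.6, -2.2, -0.061, 0.003, -0.018, 0]]}}

```text
time: 20.1
tool_pos: [480.3, 118.7, 330.1]
eef_rot: [[0.099, 0.95, 0.296], [0.995, -0.095, -0.03], [-0.0, 0.298, -0.955]]
ft_force: [0.4, 0.4, -2.2]
gripper_width: 0.461
```

Call:
{"op": "step_arm", "data": {"increments": [[-29.8, 15, 22.7, -0.028, 0, 0.001, 0], [-29.8, 14.5, 23.1, -0.029, 0, 0.001, 0], [-29.9, 13.8, 23.5, -0.028, 0, 0, 0], [-29.8, 13.1, 23.8, -0.029, -0.001, 0.001, 0], [0, 0, 0, 0, 0, 0, 0]]}}

```text
time: 20.6
tool_pos: [551.5, -10.0, 258.1]
eef_rot: [[0.107, 0.911, 0.398], [0.994, -0.098, -0.043], [0.0, 0.4, -0.917]]
ft_force: [-2.3, -0.5, -2.2]
gripper_width: 0.46
```

Call:
{"op": "step_arm", "data": {"increments": [[0, 0, 0, 0, 0, 0, 0], [0, 0, 0, 0, 0, 0, 0], [0, 0, 0, 0, 0, 0, 0], [0, 0, 0, 0, 0, 0, 0], [0, 0, 0, 0, 0, 0, 0]]}}

```text
time: 21.1
tool_pos: [552.5, -6.3, 262.5]
eef_rot: [[0.102, 0.91, 0.402], [0.995, -0.094, -0.04], [0.002, 0.404, -0.915]]
ft_force: [-0.1, -0.4, -2.9]
gripper_width: 0.462
```

```bash
python3 - <<'E'
from tgt import *
c=ctrl.capture("wrist");s=ctrl.state();pickle.dump((s,c),open("w14.pkl","wb"))
cv2.imwrite("pics/w14.png",c["img"]);print(s["time"],s["tool_pos"],s["ft_force"])
print(proj(c,world(plat,H0+[0,0,11.3])))
t=np.load("t2.npy");pt,Rt=target(55,16,t);print(pt)
steps(s["tool_pos"],s["eef_rot"],pt,Rt,mm=10)
E
python3 chk.py "np.load('t2.npy')"
```

```text
21.15 [552.47  -6.36 262.38] [ 0.17  0.65 -1.17]
[[237.5  106.22]
 [240.64 307.66]
 [ 89.83 139.79]
 [114.61 284.77]]
[565.58  -8.61 230.02]
[-0.2, -0.2, 8.7, 0.0, -0.0, -0.0]
[-0.2, -0.2, 8.8, 0.001, -0.001, -0.0]
[-0.3, -0.3, 8.7, 0.0, -0.0, -0.0]
[-0.2, -0.2, 8.8, 0.001, -0.001, -0.0]
21.15 F plat [-0.38  0.66 -1.11] M [0.01 0.58 0.  ] rack in plat [56.03  1.01 50.97] 0.45955262775416056
```

View pics/w14.png

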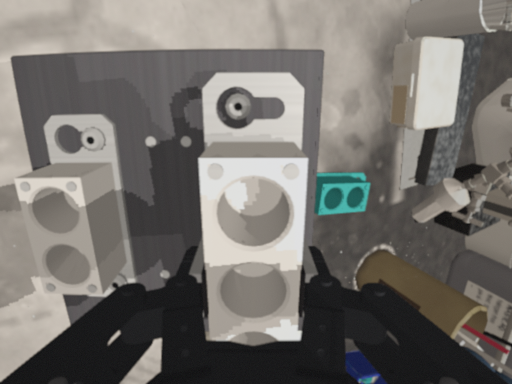

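The short rack is still home. The wide-left screw at (238,106) is centred in the round hole. Descending.

Call:
{"op": "step_arm", "data": {"increments": [[-0.2, -0.2, 8.7, 0, 0, 0, 0], [-0.2, -0.2, 8.8, 0.001, -0.001, 0, 0], [-0.3, -0.3, 8.7, 0, 0, 0, 0], [-0.2, -0.2, 8.8, 0.001, -0.001, 0, 0], [0, 0, 0, 0, 0, 0, 0]]}}

```text
time: 21.65
tool_pos: [565.3, -9.1, 227.9]
eef_rot: [[0.104, 0.912, 0.398], [0.995, -0.095, -0.042], [-0.001, 0.4, -0.917]]
ft_force: [0.6, -0.5, -2.6]
gripper_width: 0.462
```

Call:
{"op": "step_arm", "data": {"increments": [[0, 0, 0, 0, 0, 0, 0], [0, 0, 0, 0, 0, 0, 0], [0, 0, 0, 0, 0, 0, 0], [0, 0, 0, 0, 0, 0, 0], [0, 0, 0, 0, 0, 0, 0]]}}

```text
time: 22.15
tool_pos: [565.6, -9.0, 230.0]
eef_rot: [[0.104, 0.91, 0.4], [0.995, -0.095, -0.042], [-0.0, 0.403, -0.915]]
ft_force: [0.1, 0.2, -3.0]
gripper_width: 0.46
```

```bash
python3 - <<'E'
from tgt import *
c=ctrl.capture("wrist");s=ctrl.state();pickle.dump((s,c),open("w15.pkl","wb"))
cv2.imwrite("pics/w15.png",cv2.resize(c["img"][60:200,185:320],None,fx=4.2,fy=4.2,interpolation=cv2.INTER_CUBIC));print(s["time"],s["tool_pos"],s["ft_force"])
cf=camfake(c);t=np.load("t2.npy")
print("hole px pred",(proj(cf,np.array([[-8,75,4.]])@N.T+t)-[185,60])*4.2)
print((proj(c,world(plat,H0+[0,0,11.3]))[0]-[185,60])*4.2)
E
python3 chk.py "np.load('t2.npy')"
```

```text
22.2 [565.63  -9.03 229.96] [ 0.53 -0.06 -2.  ]
hole px pred [[215.04 201.15]]
[214.03 190.7 ]
22.2 F plat [-0.31 -0.   -2.05] M [0.03 0.57 0.01] rack in plat [55.05 -0.48 15.91] 0.46026929914641834
```

View pics/w15.png

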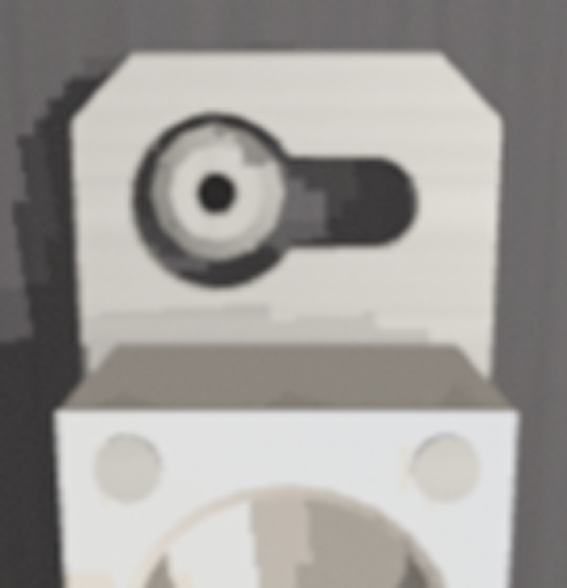

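```bash
python3 - <<'E'
from tgt import *
s,c=pickle.load(open("w15.pkl","rb"));cf=camfake(c)
for u,z in (([216,194],79+16-11.3),([217,200],75)):
    o,d=ray(cf,(np.array([u])+.5)/4.2-.5+[185,60]);print(o+d*((z-o[2])/d[:,2])[:,None])
E
```

```text
[[75.4  -8.73 83.7 ]]
[[75.05 -8.14 75.  ]]
```

Call:
{"op": "step_arm", "data": {"increments": [[0.4, -0.5, 0, 0, 0, 0, 0], [0, 0, 3, 0, 0, 0, 0], [0, 0, 3, 0, 0, 0, 0], [0, 0, 3, 0, 0, 0, 0], [0, 0, 2, 0, 0, 0, 0]]}}

```text
time: 22.7
tool_pos: [569.6, -9.0, 219.0]
eef_rot: [[0.104, 0.911, 0.4], [0.995, -0.095, -0.042], [-0.0, 0.402, -0.916]]
ft_force: [-0.3, -0.2, -2.8]
gripper_width: 0.459
```

Call:
{"op": "step_arm", "data": {"increments": [[0, 0, 1, 0, 0, 0, 0], [0, 0, 1, 0, 0, 0, 0], [0, 0, 0, 0, 0, 0, 0], [0, 0, 0, 0, 0, 0, 0], [0, 0, 0, 0, 0, 0, 0]]}}

```text
time: 23.2
tool_pos: [570.4, -9.1, 217.8]
eef_rot: [[0.104, 0.911, 0.4], [0.995, -0.095, -0.042], [-0.0, 0.402, -0.915]]
ft_force: [-0.5, 0.8, -1.4]
gripper_width: 0.455
```

```bash
python3 - <<'E'
from tgt import *
c=ctrl.capture("wrist");s=ctrl.state()
cv2.imwrite("pics/w16.png",cv2.resize(c["img"][60:200,185:320],None,fx=4.2,fy=4.2,interpolation=cv2.INTER_CUBIC))
E
python3 chk.py "np.load('t2.npy')"
```

```text
23.25 F plat [-0.95  0.11 -1.96] M [0.03 0.54 0.01] rack in plat [54.56 -0.09  2.87] 0.4576921144554208
```

View pics/w16.png

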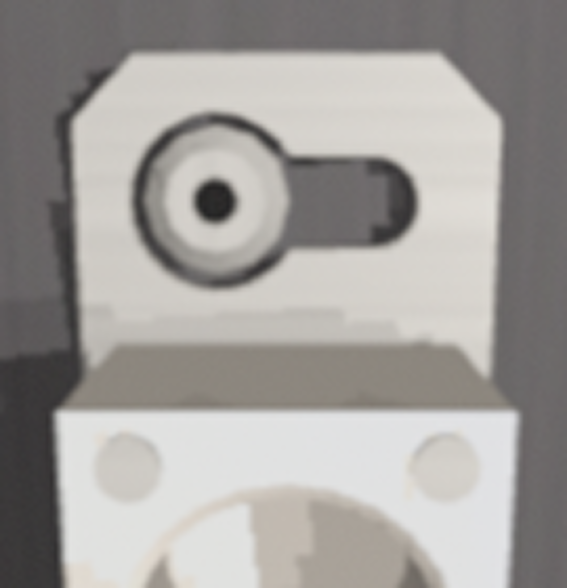

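The head is centred in the hole at (214,200) with no contact. Lowering gently to the surface.

Call:
{"op": "step_arm", "data": {"increments": [[0, 0, 1, 0, 0, 0, 0], [0, 0, 0.5, 0, 0, 0, 0], [0, 0, 0.5, 0, 0, 0, 0], [0, 0, 0, 0, 0, 0, 0], [0, 0, 0, 0, 0, 0, 0]]}}

```text
time: 23.75
tool_pos: [571.1, -9.2, 215.9]
eef_rot: [[0.104, 0.911, 0.4], [0.995, -0.095, -0.042], [-0.0, 0.402, -0.916]]
ft_force: [-3.6, -0.2, 2.3]
gripper_width: 0.458
```

```bash
python3 chk.py "np.load('t2.npy')"
```

```text
23.75 F plat [-2.35 -0.54  3.59] M [ 0.03  1.05 -0.01] rack in plat [54.43 -0.11  0.86] 0.45763255378542894
```

Call:
{"op": "step_arm", "data": {"increments": [[0, 0, 0.2, 0, 0, 0, 0], [0, -2, 0, 0, 0, 0, 0], [0, -3, 0, 0, 0, 0, 0], [0, -3, 0, 0, 0, 0, 0], [0, 0, 0, 0, 0, 0, 0]]}}

```text
time: 24.25
tool_pos: [564.0, -8.4, 212.8]
eef_rot: [[0.104, 0.91, 0.401], [0.995, -0.095, -0.042], [-0.0, 0.403, -0.915]]
ft_force: [-1.3, -0.1, 5.5]
gripper_width: 0.46
```

```bash
python3 chk.py "np.load('t2.npy')"
```

```text
24.25 F plat [ 1.01 -0.28  5.52] M [ 0.11  0.34 -0.02] rack in plat [46.68 -0.03  0.89] 0.4603278858585291
```

Call:
{"op": "step_arm", "data": {"increments": [[0, -3, 0, 0, 0, 0, 0], [0, -3, 0, 0, 0, 0, 0], [0, -2, 0, 0, 0, 0, 0], [0, -1, 0, 0, 0, 0, 0], [0, 0, 0, 0, 0, 0, 0]]}}

```text
time: 24.75
tool_pos: [555.9, -7.6, 209.3]
eef_rot: [[0.104, 0.91, 0.401], [0.995, -0.095, -0.042], [-0.0, 0.403, -0.915]]
ft_force: [-1.7, -0.4, 6.9]
gripper_width: 0.456
```

Call:
{"op": "step_arm", "data": {"increments": [[0, -1, 0, 0, 0, 0, 0], [0, -0.7, 0, 0, 0, 0, 0], [0, -0.5, 0, 0, 0, 0, 0], [0, 0, 0, 0, 0, 0, 0], [0, 0, 0, 0, 0, 0, 0]]}}

```text
time: 25.25
tool_pos: [554.1, -7.4, 208.5]
eef_rot: [[0.104, 0.91, 0.401], [0.995, -0.095, -0.042], [-0.0, 0.404, -0.915]]
ft_force: [-0.3, 0.2, 6.2]
gripper_width: 0.459
```

```bash
python3 - <<'E'
from tgt import *
c=ctrl.capture("wrist");s=ctrl.state()
cv2.imwrite("pics/w17.png",cv2.resize(c["img"][60:200,185:320],None,fx=4.2,fy=4.2,interpolation=cv2.INTER_CUBIC))
E
python3 chk.py "np.load('t2.npy')"
```

```text
25.3 F plat [1.97 0.71 5.88] M [ 0.06 -0.07 -0.01] rack in plat [35.83  0.    0.93] 0.4638679890594013
```

View pics/w17.png

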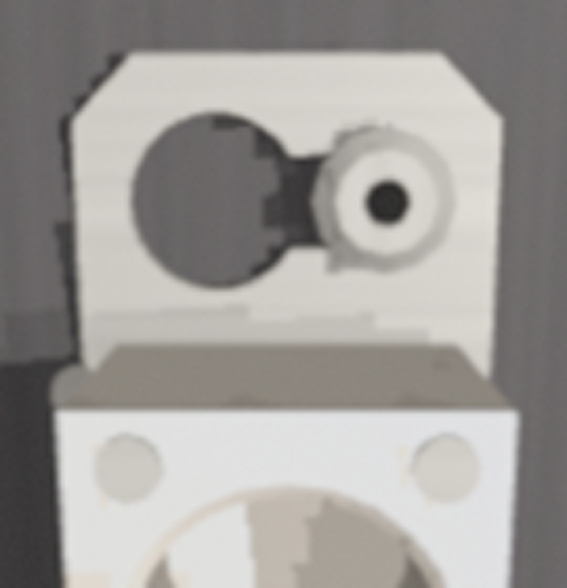

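Call:
{"op": "step_arm", "data": {"increments": [[0, -0.7, 0, 0, 0, 0, 0], [0, -0.6, 0, 0, 0, 0, 0], [0, 0, 0, 0, 0, 0, 0], [0, 0, 0, 0, 0, 0, 0], [0, 0, 0, 0, 0, 0, 0]]}}

```text
time: 25.8
tool_pos: [553.4, -7.3, 208.2]
eef_rot: [[0.104, 0.91, 0.402], [0.995, -0.095, -0.042], [-0.0, 0.404, -0.915]]
ft_force: [5.6, -0.2, 3.7]
gripper_width: 0.466
```

```bash
python3 chk.py "np.load('t2.npy')"
```

```text
25.8 F plat [6.57 0.39 1.16] M [ 0.08 -0.95  0.11] rack in plat [35.12  0.02  0.97] 0.4655034475676958
```

The stop is reached: the slope force is rising and the travel is 19.3 mm. Releasing and retreating.

Call:
{"op": "step_arm", "data": {"increments": [[0, 0, 0, 0, 0, 0, 0.7], [0, 0, 0, 0, 0, 0, 1], [0, 0, 0, 0, 0, 0, 1], [0, 0, 0, 0, 0, 0, 1], [0, 0, -10, 0, 0, 0, 1]]}}

```text
time: 26.3
tool_pos: [548.0, -6.9, 215.6]
eef_rot: [[0.104, 0.911, 0.398], [0.995, -0.095, -0.042], [-0.001, 0.4, -0.916]]
ft_force: [-0.7, 0.3, -1.1]
gripper_width: 0.997
```

Call:
{"op": "step_arm", "data": {"increments": [[0, 0, -30, 0, 0, 0, 1], [0, -10, -45, 0, 0, 0, 1], [0, -20, -40, 0, 0, 0, 1], [0, 0, 0, 0, 0, 0, 1], [0, 0, 0, 0, 0, 0, 1]]}}

```text
time: 26.8
tool_pos: [475.2, 0.9, 311.1]
eef_rot: [[0.104, 0.91, 0.402], [0.995, -0.095, -0.042], [0.0, 0.405, -0.915]]
ft_force: [-0.8, -0.5, -0.5]
gripper_width: 0.999
```

```bash
python3 - <<'E'
from tgt import *
c=ctrl.capture("wrist");s=ctrl.state();pickle.dump((s,c),open("w18.pkl","wb"))
cv2.imwrite("pics/w18.png",cv2.resize(c["img"][60:320,60:400],None,fx=2.2,fy=2.2,interpolation=cv2.INTER_CUBIC));print(s["time"],s["tool_pos"],s["ft_force"])
print(proj(c,world(plat,H0+[0,0,11.3])))
t=ctrl.capture("top");cv2.imwrite("pics/t18.png",cv2.resize(t["img"][140:270,150:350],None,fx=4,fy=4))
E
```

```text
26.85 [475.31   0.86 310.04] [-0.29 -0.02 -0.81]
[[301.48 101.83]
 [294.14 256.06]
 [191.18 125.52]
 [198.3  238.43]]
```

View pics/w18.png

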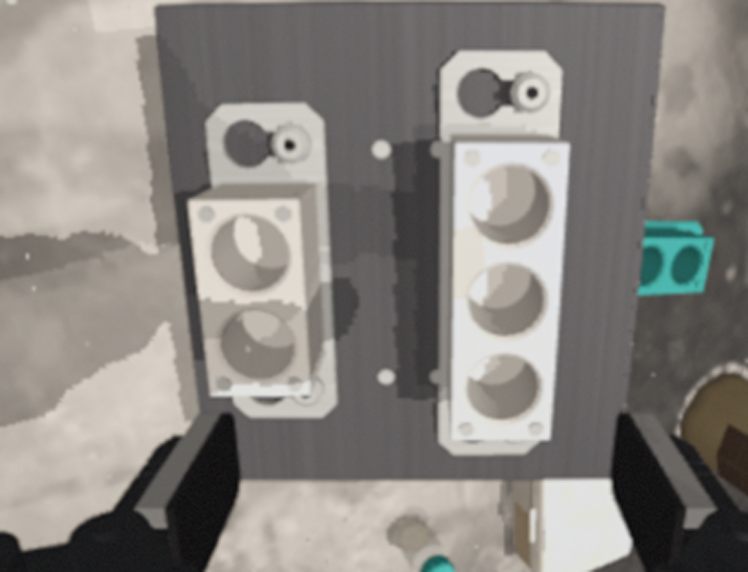

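View pics/t18.png

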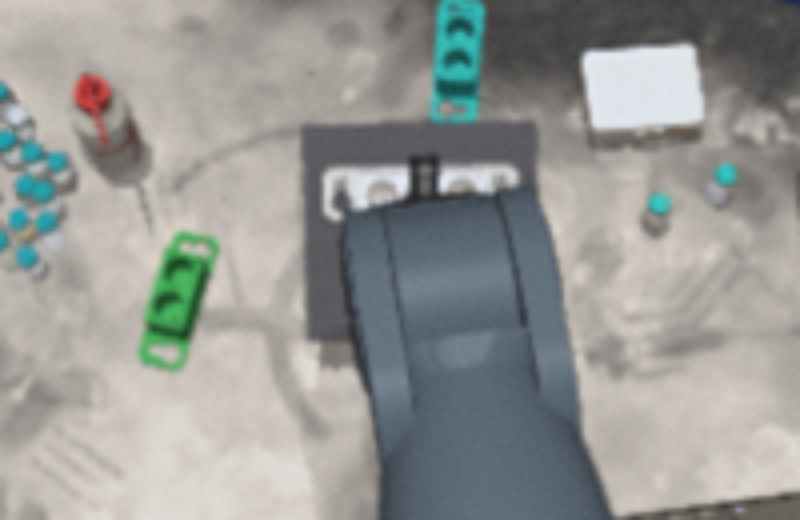

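Both racks are on the platform, with left screws home at (289,145) and (531,93). The right-hand screws are half hidden, so I'll move aside to check them.

Call:
{"op": "step_arm", "data": {"increments": [[-35, -15, -20, 0, 0, 0, 1], [-45, -15, -20, 0, 0, 0, 1], [-45, -15, -10, 0, 0, 0, 1], [-45, -10, 0, 0, 0, 0, 1], [0, 0, 0, 0, 0, 0, 1]]}}

```text
time: 27.4
tool_pos: [389.5, -158.5, 331.9]
eef_rot: [[0.112, 0.911, 0.397], [0.994, -0.102, -0.045], [-0.001, 0.4, -0.917]]
ft_force: [0.8, 0.7, -0.1]
gripper_width: 0.999
```

Call:
{"op": "step_arm", "data": {"increments": [[0, 0, 0, 0, 0, 0, 1], [0, 0, 0, 0, 0, 0, 1], [0, 0, 0, 0, 0, 0, 1], [0, 0, 0, 0, 0, 0, 1], [0, 0, 0, 0, 0, 0, 1]]}}

```text
time: 27.9
tool_pos: [391.5, -153.0, 333.1]
eef_rot: [[0.102, 0.911, 0.4], [0.995, -0.093, -0.041], [-0.0, 0.402, -0.916]]
ft_force: [0.4, -0.1, 0.4]
gripper_width: 1.005
```

```bash
python3 - <<'E'
from tgt import *
c=ctrl.capture("wrist");s=ctrl.state();pickle.dump((s,c),open("w19.pkl","wb"))
cv2.imwrite("pics/w19.png",c["img"]);print(s["time"],s["tool_pos"],s["ft_force"])
print(proj(c,world(plat,H0+[0,0,11.3])))
t=ctrl.capture("top");cv2.imwrite("pics/t19.png",cv2.resize(t["img"][140:270,150:350],None,fx=4,fy=4))
d=ctrl.capture("scene");cv2.imwrite("pics/s19.png",cv2.resize(d["img"][150:280,205:335],None,fx=4,fy=4))
E
```

```text
27.95 [ 391.48 -153.13  333.09] [ 0.34 -0.78  0.34]
[[359.25 -81.23]
 [347.82  89.44]
 [252.44 -59.67]
 [252.35  67.44]]
```

View pics/w19.png

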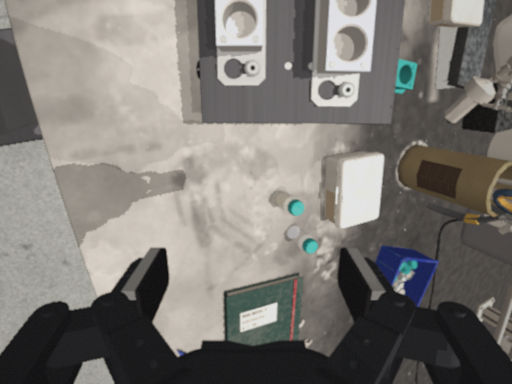

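View pics/t19.png

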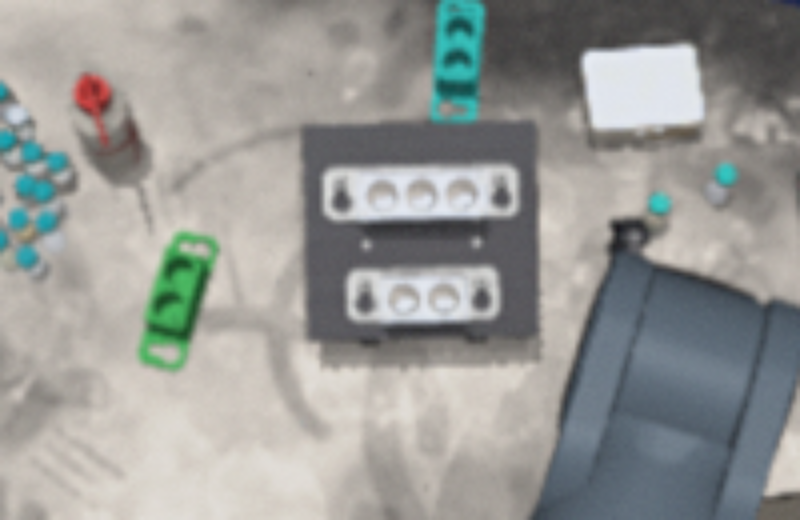

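View pics/s19.png

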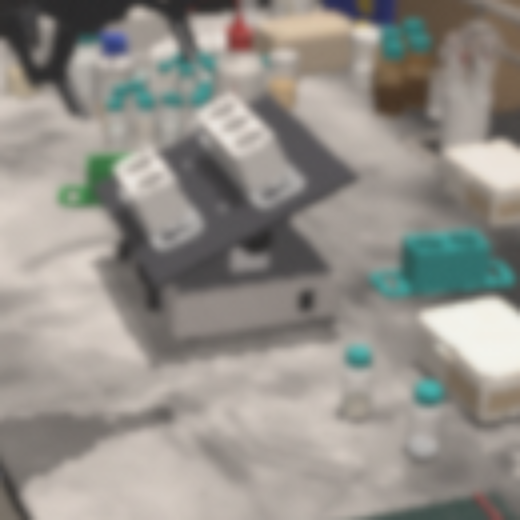

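Right screws are at (347,89) and (252,68), both at the slot ends and as predicted for an unmoved platform. I'll quantify it and check the left side too.

```bash
python3 - <<'E'
from tgt import *
s,c=pickle.load(open("w19.pkl","rb"))
cv2.imwrite("pics/w19z.png",cv2.resize(c["img"][45:115,205:375],None,fx=4.5,fy=4.5,interpolation=cv2.INTER_CUBIC))
for nm,cc,r0,hits in(("right",c,-58,0),):
    for x0,y in((48,-75),(-48,-55)):
        for d in(0,-1.25,5):
            # round hole centre (z=4) where rack is at distance d from seated
            P=world(plat,np.array([[x0-18+d,y,4]]));print(x0,d,(proj(cc,P)[0]-[205,45])*4.5)
E
```

```text
48 0 [555.05 199.37]
48 -1.25 [549.62 199.3 ]
48 5 [576.77 199.66]
-48 0 [132.63 103.9 ]
-48 -1.25 [127.03 103.92]
-48 5 [155.   103.86]
```

View pics/w19z.png

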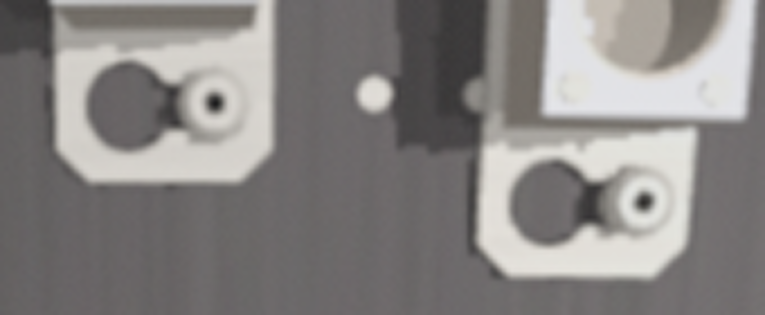

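```bash
python3 - <<'E'
from rig import ctrl
s=ctrl.state();print(s["time"],s["qd"].round(3),s["ft_force"]);print(ctrl.sign_off())
E
```

```text
28.05 [-0.006 -0.    -0.    -0.     0.001 -0.001] [-0.56383279 -0.48777535 -0.313729  ]
the job is handed in; nothing more can be done
None
```

I mounted both racks and handed the job in at 28 s of the 58 s allowed. The short rack is on the narrow pair and the long rack on the wide pair. Each was lowered over the screw heads, slid down the slope until it met the stops, then released.

- **Seating:** In the last wrist picture, the right screws sit about 1.3 mm (wide) and 0.9 mm (narrow) past the nominal seat points. That matches the play in the slots and is inside the 5 mm limit. The left screws also look fully home, but I judged those from the pictures after each release and did not measure them to the same precision.
- **Platform:** The screws show within about a pixel of where the unmoved platform predicts them, so the tilt did not change.
- **Bystanders:** The bottle, box and vials look unmoved in the pictures; I did not measure them.
- **Robot:** The arm ended clear of everything, with force readings near zero.

No check failed, but two things stood out. The racks met the platform about 1 mm above my estimated height, which is within the camera error. The short rack was also briefly pressed with about 70 N before I backed off, below the 120 N wrist limit.

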